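# Fetch the scrubbing brush from behind the cup, toothbrush holder and jar

## Robot

A 6-joint arm with a two-finger parallel gripper is mounted at the origin on the work surface. World frame = base frame: x ahead of the robot, y to its left, z up, the work surface at z = 0. Lengths are in m, angles in degrees, forces in N, time in s.
With the tool pointing down it reaches from about 0.4 to 0.825 m from the base axis. Payload 7 kg.
Tool frame: the origin (TCP) lies on the centre line of the jaws, within the pads' length; the fingertips stand 14 mm ahead of it and the grasp point (between the pads) lies 5 mm behind it; z points along the fingers, x is the direction in which the jaws open and shut, and the axes are right-handed (so a half turn about z gives the same grasp; the last joint's range is limited). The gripper opens to 88 mm and grips with 3 to 60 N. Pads are 19 mm wide; open, the fingers measure 130 mm over their backs; the gripper's body (78 mm by 193 mm) begins 47 mm behind the grasp point.
Start: joints at [-49.899, 20.546, 0.682, 0, -70.136, -16.507], TCP at [0.27, -0.619, 0.209] pointing down, gripper open.
Joint ranges: [-176.03, 176.03], [-82.01, 121.73], [-58.28, 71.71], [-173.87, 95.51], [-174.79, -0.11], [-173.66, 173.66]. Speed limits (degrees/s): [136.94, 136.94, 172.46, 180, 180, 180].

## Interface

Orientations are given as [roll, pitch, yaw] about the fixed x, y, z axes, in that order (R = Rz(yaw) Ry(pitch) Rx(roll)).
In Python, from plant import * gives the robot as it stands.
- The arm moves only by the shell command python3 -m handwheel 'ROWS' [OPENING]. ROWS is JSON, a list of rows, each a list of 2 entries, a list of its own where there are three numbers: the shift along the tool's x, y, z each as a share of 0.2 m, from -1 to 1, then the turn, a rotation vector about the tool's x, y, z each as a share of 360 degrees, from -1 to 1. In form: [[[tx, ty, tz], [ax, ay, az]], ...]. A call has 1 to 5 rows; each row is the pose to reach, as a shift and turn from the pose commanded when the call began, along the tool's axes at that moment, turning the shorter way round; what a row does not reach only later rows make up. A row lasts 1/12 s, in which the tool goes at most 41.7 mm and 7.16 degrees, less where a joint would pass 70% of its speed; a pose out of reach is approached as far as the arm can. A call with a number of a shift or a turn outside -1 to 1 is refused whole. A call with a gripper value outside its range is refused whole. OPENING is the closure, from -1 (fully open) to 1 (shut), set as the call begins (- or left out, the last holds). The fingers move at their own pace and stop on an object; the grip force is fixed at half the most. Time passes only in rows, so rows that repeat a pose let the fingers close. It gives the time, the measured TCP pose, the force and the opening at its end, in the units of the state.
- get_obs(): the state, without advancing time (a new reading comes with each control period).
- snapshot(name): name is "scene" or "top" or "wrist"; returns a dict with "color" (420x560x3 uint8, red, green, blue), "z_map" (420x560 float32, m along the optical axis (not along the pixel's ray), 0 where there is no reading), "intrinsics" (3x3 intrinsics, pixels), "rvec" (rotation vector, rad) and "tvec" (3), from world to camera coordinates, as OpenCV has them. Camera axes: x right, y down, z forward; pixel columns grow to the right and rows downward; lengths in m; the calibration is good to about 2 mm. A picture is of the moment at which its call begins.
- close_job(): hands the job in, once; it reports no verdict.
The state is a dict: "clock": time; "joint_pos": joint angles; "qvel": joint speeds; "tau": joint torques, N m; "tool_pos": TCP position; "orientation": TCP orientation; "force": force on the tool from outside, world axes, zero at the start; "moment": the same for the moment, N m; "opening": finger opening in m.
Only numpy, scipy, OpenCV 4.12 (cv2) and the standard library are available. Lean on these libraries where they do the work, as an engineer would, in place of code of your own. Each camera call takes 0.05 s, during which the arm holds its last target. There are 200 camera calls.

## Task

The scrubbing brush lies behind the pink cup, the steel toothbrush holder and the ceramic jar: first stand all three in the metal tray at the side, leaving the brush alone until they are there, and then lay the brush, bristles down and lengthways, flat in the open soap dish. Only then put the cup, the holder and the jar back, each upright in the middle of the same coaster it came from. Do not tip any of these three over, and leave the little amber glass bottle standing where it is.

Things in the scene. Friction and masses are not known exactly. Their poses are not given: they have to be found in the camera images.
- cup: Pink plastic cup, open at the top, no handle; 62 mm across the rim, tapering straight to 50 mm across the foot, 105 mm high, walls 3 mm thick. Stands upright. Origin at the centre of its underside, z up; loose, about 70 g.
- holder: Steel toothbrush holder: a straight round canister 56 mm across and 108 mm high, closed flat top with four dark holes, no brushes in it. Stands upright. Origin at the centre of its underside, z up; loose, about 160 g.
- jar: White glazed ceramic jar with its lid fixed on: straight round body 62 mm across from 8 to 68 mm height, then a lid with a small knob (20 mm wide), 96 mm high in all. Stands upright. Origin at the centre of its underside, z up; loose, about 280 g.
- brush: Blue-grey hard silicone hand scrubbing brush, lying bristles down behind (beyond, seen from the robot) the row of coasters, close to the tall things. Oval body 92 mm long (its y axis) and 44 mm wide (its x axis), 20 mm high; on top of it runs a grip ridge 60 mm long (y), 20 mm wide (x), from 20 to 44 mm height. Origin at the centre of its underside, z up; loose, about 90 g.
- soap_dish: Green plastic soap dish, fixed, its hinged lid folded right back on its +x side, sloping down to the table (reaching 107 mm from the origin). Open tray 124 mm long (its y axis), 74 mm wide (x), 24 mm high, walls and floor 3 mm thick: inside 118 by 68 mm. Origin at the centre of its underside on the table, z up. Left or right of the row of coasters.
- tray: Fixed shallow aluminium tray, empty at the start, on the other side of the row than the soap dish: 360 mm long (its x axis), 150 mm wide (y), rim 14 mm high, walls and floor 4 mm thick. Origin at the centre of its underside on the table, z up.
- coaster_a: Fixed round cork coaster, 90 mm across and 3 mm thick, one of three alike in a row running left to right in front of the robot: the middle one. One of cup, toothbrush holder and jar stands on its middle at the start (which one differs each time). Origin at the centre of its underside on the table, z up.
- coaster_b: Fixed round cork coaster, 90 mm across and 3 mm thick, one of three alike in a row running left to right in front of the robot: the robot's left one (+y). One of cup, toothbrush holder and jar stands on its middle at the start (which one differs each time). Origin at the centre of its underside on the table, z up.
- coaster_c: Fixed round cork coaster, 90 mm across and 3 mm thick, one of three alike in a row running left to right in front of the robot: the robot's right one (-y). One of cup, toothbrush holder and jar stands on its middle at the start (which one differs each time). Origin at the centre of its underside on the table, z up.
- glass_bottle: Small amber glass bottle with black cap, 36 mm across, 85 mm high, standing loose beyond the brush; to be left where it stands. Origin at the centre of its underside, z up.
Not all that is in view belongs to the job. There is more than one size of the soap_dish; the job needs the smaller.

How it is judged (in metres and radians):
On the way, in this order (a step that is already met when the one before it is completed fails the run):
1. cup, holder and jar all stand released in the tray while the brush still lies untouched where it was (x of cup in the frame of tray between -0.16 and 0.16 m and y of cup in the frame of tray between -0.05 and 0.05 m and z of each of cup, holder, jar in the frame of tray below 0.01 m and angle between each of cup, holder, jar's own z axis and vertical below 0.15 rad and contact force between the fingers and cup below 0.3 N and x of holder in the frame of tray between -0.16 and 0.16 m and y of holder in the frame of tray between -0.05 and 0.05 m and contact force between the fingers and holder below 0.3 N and x of jar in the frame of tray between -0.16 and 0.16 m and y of jar in the frame of tray between -0.05 and 0.05 m and contact force between the fingers and jar below 0.3 N and distance of brush from where it was at the start of the episode below 0.02 m), for 0.2 s.
2. the brush lies released in the soap dish while all three still stand in the tray (x of brush in the frame of soap_dish between -0.016 and 0.016 m and y of brush in the frame of soap_dish between -0.018 and 0.018 m and z of brush in the frame of soap_dish below 0.009 m and angle between each of brush, cup, holder, jar's own z axis and vertical below 0.15 rad and angle between the y axis of brush and the y axis of soap_dish, either way round below 0.35 rad and contact force between the fingers and brush below 0.3 N and x of cup in the frame of tray between -0.16 and 0.16 m and y of cup in the frame of tray between -0.05 and 0.05 m and z of each of cup, holder, jar in the frame of tray below 0.01 m and contact force between the fingers and cup below 0.3 N and x of holder in the frame of tray between -0.16 and 0.16 m and y of holder in the frame of tray between -0.05 and 0.05 m and contact force between the fingers and holder below 0.3 N and x of jar in the frame of tray between -0.16 and 0.16 m and y of jar in the frame of tray between -0.05 and 0.05 m and contact force between the fingers and jar below 0.3 N), for 0.2 s.
At the end, for the whole second after the job is handed in: Cup, holder and jar upright, each within 15 mm of its start, on its own coaster; brush flat, bristles down on the soap dish floor, within 16 mm (x), 18 mm (y) and 0.35 rad of its middle and length; glass bottle within 30 mm of its start; all released and at rest (distance of each of cup, holder, jar from where it was at the start of the episode below 0.015 m and angle between each of cup, holder, jar's own z axis and vertical below 0.1 rad and contact force between the fingers and cup below 0.3 N and contact force between the fingers and holder below 0.3 N and contact force between the fingers and jar below 0.3 N and x of brush in the frame of soap_dish between -0.016 and 0.016 m and y of brush in the frame of soap_dish between -0.018 and 0.018 m and z of brush in the frame of soap_dish below 0.009 m and angle between brush's own z axis and vertical below 0.15 rad and angle between the y axis of brush and the y axis of soap_dish, either way round below 0.35 rad and contact force between the fingers and brush below 0.3 N and linear speed of each of cup, holder, jar, brush below 0.02 m/s and distance of glass_bottle from where it was at the start of the episode below 0.03 m); the robot touches nothing.
It fails at once if cup tipped over (angle between cup's own z axis and vertical above 0.7 rad).
It fails at once if holder tipped over (angle between holder's own z axis and vertical above 0.7 rad).
It fails at once if jar tipped over (angle between jar's own z axis and vertical above 0.7 rad).
It fails at once if glass bottle pushed away or knocked over (distance of glass_bottle from where it was at the start of the episode above 0.03 m or angle between glass_bottle's own z axis and vertical above 0.5 rad).
It also fails if it takes over 144 s, if anything falls off the work surface, if the arm or the gripper's body presses on something with over 40 N, if the wrist force passes 120 N, or if a joint passes its speed limit or range.

## Working session

There is one attempt and no reset: what is moved stays moved. The work goes in short steps, Python scripts to look and compute and a shell command to move; the robot and the scene stay as the last step left them, time stands still between calls to the robot, and variables do not carry over. Pictures are saved under pics/ and viewed, about 12 in all and at most 16, crops included, and the job is handed in when it is done.

```bash
ls; mkdir -p pics; cat > h.py <<'E'
from plant import *
import numpy as np, cv2
def snap(name,fn=None):
    s=snapshot(name)
    if fn: cv2.imwrite('pics/'+fn,s["color"][:,:,::-1])
    return s
def cloud(s):
    R=cv2.Rodrigues(np.array(s["rvec"],float))[0]; t=np.array(s["tvec"],float).ravel(); K=np.array(s["intrinsics"])
    z=s["z_map"]; v,u=np.mgrid[:z.shape[0],:z.shape[1]]
    p=np.stack([(u-K[0,2])/K[0,0]*z,(v-K[1,2])/K[1,1]*z,z],-1)
    w=(p-t)@R
    w[z==0]=np.nan
    return w
E
python3 - <<'E'
from h import *
for n in("scene","top"):
    s=snap(n,n+"0.png"); np.save(n+"0.npy",cloud(s)); 
    R=cv2.Rodrigues(np.array(s["rvec"],float))[0]; print(n,-R.T@np.array(s["tvec"]).ravel(), R[2])
print(get_obs())
E
```

```text
pics
scene [ 1.24205174 -0.19968061  0.59637636] [-0.7917263   0.1973182  -0.57813061]
top [ 0.3879101  -0.01316813  0.98825446] [ 0.06679761  0.01215992 -0.99769245]
{'clock': 0.1, 'joint_pos': array([-4.99001529e+01,  2.05862211e+01,  6.39272402e-01, -1.83852054e-02,
       -7.01368126e+01, -1.65076647e+01]), 'qvel': array([-0.04100708, -0.11703479,  0.13341526, -0.02558009,  0.00784495,
       -0.04529165]), 'tau': array([-9.47032167e-04, -5.84159231e+01,  2.93752599e+01,  7.01544598e+00,
        1.01544600e-02, -5.07614857e-05]), 'tool_pos': array([ 0.26994613, -0.61815751,  0.20802879]), 'orientation': array([-1.79992769e+02, -8.52203109e-02,  1.13585918e+02]), 'force': array([-0.15809529, -0.21591067, -0.55193559]), 'moment': array([0.05259407, 0.03521729, 0.02926834]), 'opening': 0.08769366818836383}
```

View pics/top0.png

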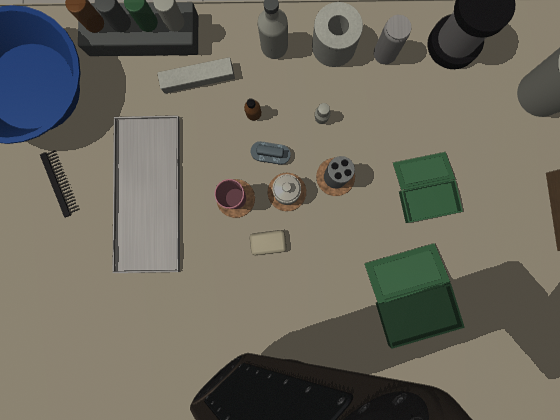

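View pics/scene0.png

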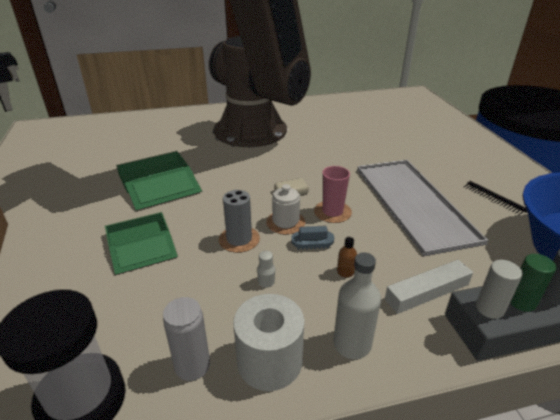

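The top view has cup at (230,194) on b, jar at (287,188) on a and holder at (341,170) on c. The brush is at (271,153), the amber bottle at (253,110), the tray at (148,195) and the small dish at (430,200). The larger dish is at (415,310), the soap block at (268,243), and there is also a small white bottle at (323,113). Next I'll measure them.

```bash
cat > m.py <<'E'
from h import *
C=np.load("top0.npy")
def reg(u0,u1,v0,v1,z0,z1):
    w=C[v0:v1,u0:u1].reshape(-1,3); return w[(w[:,2]>z0)&(w[:,2]<z1)]
def circ(n,p):
    c,r=cv2.minEnclosingCircle(p[:,:2].astype(np.float32)); print(n,len(p),"c",np.round(c,4),"r",round(r,4),"z",np.round(np.percentile(p[:,2],[5,50,95]),4))
def rect(n,p):
    c,s,a=cv2.minAreaRect(p[:,:2].astype(np.float32)); print(n,len(p),"c",np.round(c,4),"size",np.round(s,4),"ang",round(a,2),"z",np.round(np.percentile(p[:,2],[5,50,95]),4))
circ("cup rim",reg(205,260,165,225,.098,.12))
circ("jar body",reg(262,312,165,215,.05,.09)); circ("jar knob",reg(262,312,165,215,.088,.12))
circ("holder top",reg(320,360,145,190,.10,.125))
rect("brush ridge",reg(245,298,135,170,.036,.055)); rect("brush all",reg(245,298,135,170,.010,.055))
circ("bottle",reg(240,265,92,125,.04,.12)); circ("white",reg(312,334,98,126,.02,.12))
rect("tray",reg(105,190,108,280,.008,.025)); rect("dish rim",reg(397,470,182,228,.019,.035)); rect("dish+lid",reg(390,470,145,228,.008,.05))
rect("dish floor",reg(397,470,182,228,.0015,.008))
rect("soap",reg(245,292,225,260,.01,.05))
im=cv2.imread("pics/top0.png").astype(int)
m=(im[:,:,2]-im[:,:,0]>55)&(abs(C[:,:,2]-.003)<.006)
for n,(u0,u1) in dict(b=(205,262),a=(262,312),c=(312,362)).items():
    p=C[145:220,u0:u1][m[145:220,u0:u1]]; c,r=cv2.minEnclosingCircle(p[:,:2].astype(np.float32)); print("coaster",n,len(p),np.round(c,4),r)
E
python3 m.py
```

```text
cup rim 165 c [0.4795 0.1103] r 0.0308 z [0.0994 0.1059 0.1085]
jar body 588 c [ 0.4938 -0.008 ] r 0.031 z [0.0682 0.0776 0.0817]
jar knob 70 c [ 0.4941 -0.0085] r 0.0101 z [0.0931 0.0968 0.0991]
holder top 577 c [ 0.5279 -0.1205] r 0.0278 z [0.1074 0.11   0.1127]
brush ridge 239 c [0.5819 0.0286] size [0.0601 0.02  ] ang 81.13 z [0.0388 0.0424 0.0454]
brush all 707 c [0.5819 0.0281] size [0.0902 0.0452] ang 80.3 z [0.0163 0.0203 0.0445]
bottle 216 c [0.6775 0.0676] r 0.0178 z [0.0459 0.0587 0.0852]
white 233 c [ 0.6668 -0.0906] r 0.0176 z [0.0268 0.0604 0.073 ]
tray 907 c [0.492  0.3148] size [0.3604 0.1517] ang 0.97 z [0.0085 0.012  0.0153]
dish rim 426 c [ 0.4771 -0.3318] size [0.0917 0.126 ] ang 10.64 z [0.0197 0.0231 0.0265]
dish+lid 1782 c [ 0.5016 -0.3269] size [0.1413 0.1263] ang 11.07 z [0.0094 0.0186 0.0253]
dish floor 1101 c [ 0.4611 -0.3436] size [0.1659 0.1032] ang 89.63 z [0.0017 0.0031 0.0057]
soap 770 c [0.3776 0.0353] size [0.0496 0.08  ] ang 6.77 z [0.0184 0.0233 0.0264]
coaster b 158 [0.4798 0.1101] 0.044063057750463486
coaster a 153 [ 0.4937 -0.0074] 0.04397069290280342
coaster c 278 [ 0.5278 -0.1203] 0.04387376829981804
```

```bash
H="python3 -m handwheel"
python3 -m handwheel '[[[0,0,0],[0,0,0.0655]],[[0,0,0],[0,0,0.0655]],[[0,0,0],[0,0,0.0655]],[[0,0,0],[0,0,0.0655]],[[0,0,0],[0,0,0.0655]]]' -1
python3 -m handwheel '[[[0.91,0.26,0],[0,0,0]],[[0.91,0.26,0],[0,0,0]],[[0.91,0.26,0],[0,0,0]],[[0.91,0.26,0],[0,0,0]],[[0.91,0.26,0],[0,0,0]]]'
python3 -m handwheel '[[[0.91,0.26,0],[0,0,0]],[[0.91,0.26,0],[0,0,0]],[[0.91,0.26,0],[0,0,0]],[[0.91,0.26,0],[0,0,0]],[[0.91,0.26,0],[0,0,0]]]'
```

```text
clock: 0.52
tool_pos: [0.27, -0.6183, 0.2083]
orientation: [-180.0, -0.0, 89.9]
force: [-0.3, -0.5, -0.4]
opening: 0.0878
clock: 0.93
tool_pos: [0.3222, -0.4333, 0.2088]
orientation: [180.0, -0.0, 90.2]
force: [0.3, 0.0, -0.8]
opening: 0.0876
clock: 1.35
tool_pos: [0.3742, -0.2516, 0.209]
orientation: [179.9, -0.0, 90.2]
force: [-0.0, -0.3, 0.5]
opening: 0.0875
```

```bash
python3 -m handwheel '[[[0.91,0.26,0],[0,0,0]],[[0.91,0.26,0],[0,0,0]],[[0.91,0.26,0],[0,0,0]],[[0.91,0.26,0],[0,0,0]],[[0.91,0.26,0],[0,0,0]]]'
python3 -m handwheel '[[[0.91,0.26,0],[0,0,0]],[[0.91,0.26,0],[0,0,0]],[[0.91,0.26,0],[0,0,0]],[[0.91,0.26,0],[0,0,0]],[[0.91,0.26,0],[0,0,0]]]'
python3 -m handwheel '[[[0,0,0],[0,0,0]],[[0,0,0],[0,0,0]]]'
python3 - <<'E'
from h import *
print(get_obs()["tool_pos"]); s=snap("wrist","w1.png")
E
```

```text
clock: 1.77
tool_pos: [0.4266, -0.0694, 0.2092]
orientation: [179.9, -0.0, 90.2]
force: [-0.7, -1.3, 0.5]
opening: 0.0877
clock: 2.18
tool_pos: [0.4788, 0.1131, 0.2089]
orientation: [180.0, -0.0, 90.2]
force: [0.2, 0.6, 0.9]
opening: 0.0876
clock: 2.35
tool_pos: [0.4778, 0.1106, 0.2083]
orientation: [-179.9, 0.0, 90.2]
force: [-0.9, -0.1, 0.1]
opening: 0.0874
[0.4778017  0.1105975  0.20829234]
```

View pics/w1.png

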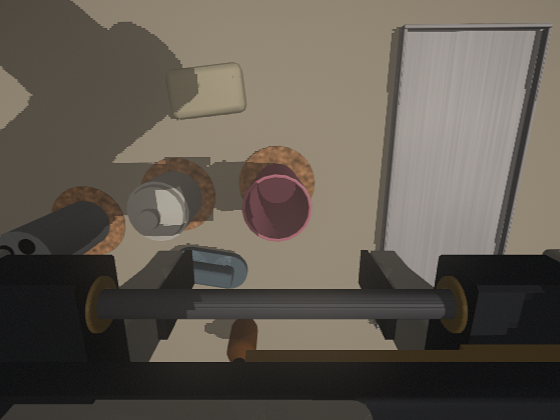

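The cup is centred between the jaws at (277,205), clear of its neighbours, and the gripper body runs along the jaw axis. Going down to grip it.

```bash
python3 -m handwheel '[[[0,0.007,0.3],[0,0,0]],[[0,0.007,0.5],[0,0,0]],[[0,0.007,0.665],[0,0,0]],[[0,0.007,0.665],[0,0,0]],[[0,0.007,0.665],[0,0,0]]]'
python3 -m handwheel '[[[0,0,0],[0,0,0]],[[0,0,0],[0,0,0]],[[0,0,0],[0,0,0]],[[0,0,0],[0,0,0]],[[0,0,0],[0,0,0]]]' 1
python3 -m handwheel '[[[0,0,0],[0,0,0]],[[0,0,0],[0,0,0]],[[0,0,0],[0,0,0]],[[0,0,0],[0,0,0]],[[0,0,0],[0,0,0]]]'
```

```text
clock: 2.82
tool_pos: [0.4775, 0.1073, 0.074]
orientation: [-179.7, 0.2, 90.0]
force: [-0.1, 0.0, 0.7]
opening: 0.088
clock: 3.23
tool_pos: [0.4801, 0.11, 0.0772]
orientation: [179.9, -0.1, 90.0]
force: [-0.6, 1.5, 5.8]
opening: 0.0595
clock: 3.65
tool_pos: [0.4805, 0.1101, 0.0772]
orientation: [179.9, -0.1, 90.1]
force: [0.4, 0.4, 7.9]
opening: 0.0598
```

```bash
python3 -m handwheel '[[[0,0,-0.1],[0,0,0]],[[0,0,-0.2],[0,0,0]],[[0,0,-0.3],[0,0,0]],[[0,0,-0.3],[0,0,0]]]'
python3 -m handwheel '[[[0.15,0.1,0],[0,0,0]],[[0.3,0.2,0],[0,0,0]],[[0.45,0.3,0],[0,0,0]],[[0.6,0.41,0],[0,0,0]],[[0.75,0.51,0],[0,0,0]]]'
python3 -m handwheel '[[[0.1,0.07,0],[0,0,0]],[[0.2,0.14,0],[0,0,0]],[[0.285,0.205,0],[0,0,0]],[[0.285,0.205,0],[0,0,0]],[[0.285,0.205,0],[0,0,0]]]'
python3 -m handwheel '[[[0,0,0.1],[0,0,0]],[[0,0,0.2],[0,0,0]],[[0,0,0.25],[0,0,0]],[[0,0,0.29],[0,0,0]],[[0,0,0.29],[0,0,0]]]'
```

```text
clock: 3.98
tool_pos: [0.4814, 0.1105, 0.1397]
orientation: [179.7, -0.1, 90.1]
force: [0.9, -0.6, -0.4]
opening: 0.0598
clock: 4.4
tool_pos: [0.582, 0.2609, 0.1355]
orientation: [-180.0, 0.0, 90.0]
force: [0.0, -0.6, -0.1]
opening: 0.0597
clock: 4.82
tool_pos: [0.6221, 0.317, 0.1343]
orientation: [-179.9, 0.1, 90.0]
force: [0.3, -0.3, -0.8]
opening: 0.0598
clock: 5.23
tool_pos: [0.6226, 0.3163, 0.0784]
orientation: [179.9, 0.0, 90.0]
force: [0.1, 0.2, -0.5]
opening: 0.0598
```

```bash
python3 -c "
from h import *
o=get_obs();print(o['tool_pos'],o['force'],o['opening']); s=snap('top','t1.png')"
```

```text
[0.62264788 0.31628403 0.07840943] [ 0.12994199  0.24183935 -0.49430926] 0.05975173889506793
```

View pics/t1.png

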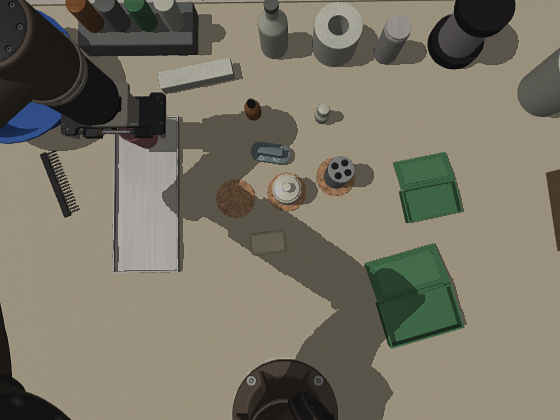

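Cup is held over the tray's far end, about (140,140) px, with the jar, holder and brush undisturbed. Releasing it and going over to the holder.

```bash
python3 -m handwheel '[[[0,0,0.004],[0,0,0]],[[0,0,0.004],[0,0,0]],[[0,0,0.004],[0,0,0]],[[0,0,0.004],[0,0,0]],[[0,0,0.004],[0,0,0]]]' -1
python3 -m handwheel '[[[0,0,-0.15],[0,0,0]],[[0,0,-0.35],[0,0,0]],[[0,0,-0.5],[0,0,0]],[[0,0,-0.65],[0,0,0]],[[0,0,-0.65],[0,0,0]]]'
python3 -m handwheel '[[[-0.73,-0.158,0],[0,0,0]],[[-0.73,-0.158,0],[0,0,0]],[[-0.73,-0.158,0],[0,0,0]],[[-0.73,-0.158,0],[0,0,0]],[[-0.73,-0.158,0],[0,0,0]]]'
python3 -m handwheel '[[[-0.73,-0.158,0],[0,0,0]],[[-0.73,-0.158,0],[0,0,0]],[[-0.73,-0.158,0],[0,0,0]],[[-0.73,-0.158,0],[0,0,0]],[[-0.73,-0.158,0],[0,0,0]]]'
python3 -m handwheel '[[[-0.73,-0.158,0],[0,0,0]],[[-0.73,-0.158,0],[0,0,0]],[[-0.73,-0.158,0],[0,0,0]],[[-0.73,-0.158,0],[0,0,0]],[[-0.73,-0.158,0],[0,0,0]]]'
python3 -m handwheel '[[[0,0,0],[0,0,0]],[[0,0,0],[0,0,0]],[[0,0,0],[0,0,0]]]'
python3 - <<'E'
from h import *
print(get_obs()["tool_pos"]); s=snap("top","t2.png");C=cloud(s)
w=C[105:175,110:180].reshape(-1,3);p=w[(w[:,2]>.095)&(w[:,2]<.13)]
print("cup",cv2.minEnclosingCircle(p[:,:2].astype(np.float32)),np.median(p[:,2]))
E
```

```text
clock: 5.7
tool_pos: [0.6223, 0.3165, 0.0772]
orientation: [180.0, -0.0, 90.0]
force: [0.6, 0.3, 0.4]
opening: 0.0854
clock: 6.12
tool_pos: [0.6253, 0.318, 0.2151]
orientation: [179.5, -0.3, 90.1]
force: [1.4, -0.3, 1.3]
opening: 0.0878
clock: 6.53
tool_pos: [0.5895, 0.1664, 0.2078]
orientation: [180.0, -0.0, 89.9]
force: [-0.2, 0.2, -1.2]
opening: 0.0873
clock: 6.95
tool_pos: [0.5579, 0.0209, 0.2074]
orientation: [180.0, 0.0, 89.8]
force: [-0.3, -0.1, -0.4]
opening: 0.0879
clock: 7.37
tool_pos: [0.5266, -0.1246, 0.2071]
orientation: [-180.0, 0.0, 89.8]
force: [0.1, 0.8, 0.4]
opening: 0.0872
clock: 7.62
tool_pos: [0.528, -0.1206, 0.207]
orientation: [180.0, -0.0, 90.1]
force: [-0.4, -0.2, 0.7]
opening: 0.0873
[ 0.52804774 -0.12058924  0.20700383]
cup ((0.0, 0.0), 0.0) nan
  return _methods._mean(a, axis=axis, dtype=dtype,
  ret = ret.dtype.type(ret / rcount)
```

View pics/t2.png

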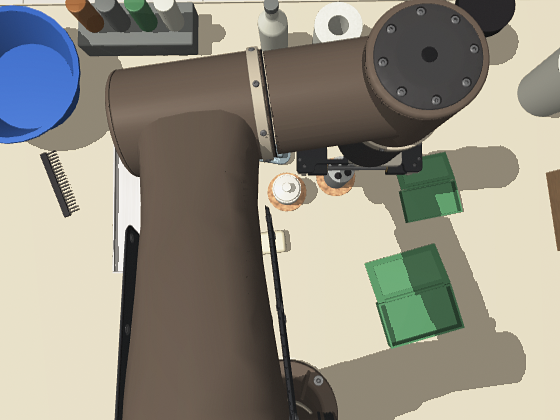

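The arm hides the tray in this view, and the jaws are straight above the holder at (338,175). Gripping the holder and carrying it high over the jar.

```bash
python3 -m handwheel '[[[0,0,0.2],[0,0,0]],[[0,0,0.4],[0,0,0]],[[0,0,0.66],[0,0,0]],[[0,0,0.66],[0,0,0]],[[0,0,0.66],[0,0,0]]]'
python3 -m handwheel '[[[0,0,0],[0,0,0]],[[0,0,0],[0,0,0]],[[0,0,0],[0,0,0]],[[0,0,0],[0,0,0]],[[0,0,0],[0,0,0]]]' 1
python3 -m handwheel '[[[0,0,0],[0,0,0]],[[0,0,0],[0,0,0]],[[0,0,0],[0,0,0]],[[0,0,0],[0,0,0]],[[0,0,0],[0,0,0]]]'
python3 -m handwheel '[[[0,0,-0.1],[0,0,0]],[[0,0,-0.25],[0,0,0]],[[0,0,-0.4],[0,0,0]],[[0,0,-0.6],[0,0,0]],[[0,0,-0.6],[0,0,0]]]'
```

```text
clock: 8.08
tool_pos: [0.5255, -0.1209, 0.0723]
orientation: [-179.6, 0.0, 90.1]
force: [0.0, -0.0, 0.8]
opening: 0.0875
clock: 8.5
tool_pos: [0.5285, -0.1214, 0.0765]
orientation: [179.9, -0.0, 90.0]
force: [-0.4, -0.4, 0.3]
opening: 0.06
clock: 8.92
tool_pos: [0.5286, -0.1214, 0.0761]
orientation: [179.9, -0.0, 90.0]
force: [-0.4, 2.7, 7.1]
opening: 0.055
clock: 9.33
tool_pos: [0.5313, -0.1222, 0.2027]
orientation: [179.4, 0.1, 90.1]
force: [2.2, 0.8, 0.3]
opening: 0.055
```

```bash
python3 -m handwheel '[[[0.1,-0.01,0],[0,0,0]],[[0.25,-0.02,0],[0,0,0]],[[0.4,-0.035,0],[0,0,0]],[[0.56,-0.05,0],[0,0,0]],[[0.72,-0.06,0],[0,0,0]]]'
python3 -m handwheel '[[[0.18,-0.015,0],[0,0,0]],[[0.36,-0.03,0],[0,0,0]],[[0.54,-0.045,0],[0,0,0]],[[0.72,-0.06,0],[0,0,0]],[[0.9,-0.07,0],[0,0,0]]]'
python3 -m handwheel '[[[0.18,-0.015,0],[0,0,0]],[[0.34,-0.03,0],[0,0,0]],[[0.46,-0.05,0],[0,0,0]],[[0.56,-0.05,0],[0,0,0]],[[0.56,-0.05,0],[0,0,0]]]'
python3 -m handwheel '[[[0,0,0],[0,0,0]],[[0,0,0],[0,0,0]],[[0,0,0],[0,0,0]]]'
```

```text
clock: 9.75
tool_pos: [0.5147, 0.0234, 0.1947]
orientation: [-180.0, -0.0, 90.0]
force: [0.6, -0.1, -1.5]
opening: 0.0553
clock: 10.17
tool_pos: [0.5006, 0.204, 0.1948]
orientation: [-180.0, 0.0, 90.0]
force: [1.5, 0.3, -1.1]
opening: 0.0549
clock: 10.58
tool_pos: [0.4914, 0.3176, 0.1943]
orientation: [-180.0, 0.0, 90.1]
force: [1.7, 0.1, -1.0]
opening: 0.055
clock: 10.83
tool_pos: [0.4916, 0.3135, 0.195]
orientation: [-180.0, 0.0, 90.0]
force: [-1.0, -0.3, -1.9]
opening: 0.055
```

```bash
python3 -m handwheel '[[[0,0,0.2],[0,0,0]],[[0,0,0.35],[0,0,0]],[[0,0,0.5],[0,0,0]],[[0,0,0.57],[0,0,0]],[[0,0,0.587],[0,0,0]]]'
python3 -m handwheel '[[[0,0,0],[0,0,0]],[[0,0,0],[0,0,0]],[[0,0,0],[0,0,0]]]'
python3 -m handwheel '[[[0,0,0],[0,0,0]],[[0,0,0],[0,0,0]],[[0,0,0],[0,0,0]],[[0,0,0],[0,0,0]],[[0,0,0],[0,0,0]]]' -1
python3 -m handwheel '[[[0,0,-0.15],[0,0,0]],[[0,0,-0.35],[0,0,0]],[[0,0,-0.5],[0,0,0]],[[0,0,-0.65],[0,0,0]],[[0,0,-0.65],[0,0,0]]]'
python3 -m handwheel '[[[-0.81,0,0],[0,0,0]],[[-0.81,0,0],[0,0,0]],[[-0.81,0,0],[0,0,0]],[[-0.81,0,0],[0,0,0]],[[-0.81,0,0],[0,0,0]]]'
python3 -m handwheel '[[[-0.8,0.01,0],[0,0,0]],[[-0.8,0.01,0],[0,0,0]],[[-0.8,0.01,0],[0,0,0]],[[-0.8,0.01,0],[0,0,0]],[[-0.8,0.01,0],[0,0,0]]]'
python3 -m handwheel '[[[0,0,0],[0,0,0]],[[0,0,0],[0,0,0]],[[0,0,0],[0,0,0]]]'
python3 - <<'E'
from h import *
print(get_obs()["tool_pos"]); s=snap("scene","s2.png")
E
```

```text
clock: 11.25
tool_pos: [0.4913, 0.3125, 0.0762]
orientation: [-179.9, 0.2, 90.0]
force: [-4.7, -3.4, 15.4]
opening: 0.0553
clock: 11.5
tool_pos: [0.492, 0.3142, 0.0782]
orientation: [180.0, -0.0, 90.0]
force: [-0.1, 0.3, -1.9]
opening: 0.055
clock: 11.92
tool_pos: [0.4916, 0.3146, 0.0779]
orientation: [180.0, -0.0, 90.0]
force: [0.1, -0.2, -0.2]
opening: 0.0827
clock: 12.33
tool_pos: [0.4942, 0.3165, 0.2148]
orientation: [179.5, -0.4, 90.1]
force: [0.3, 0.4, 0.5]
opening: 0.0875
clock: 12.75
tool_pos: [0.4904, 0.1477, 0.2079]
orientation: [-180.0, 0.0, 89.9]
force: [-0.5, -0.1, -0.3]
opening: 0.0875
clock: 13.17
tool_pos: [0.4928, -0.0119, 0.2076]
orientation: [-180.0, 0.0, 89.8]
force: [-0.6, -0.4, -0.2]
opening: 0.0879
clock: 13.42
tool_pos: [0.4937, -0.0067, 0.2076]
orientation: [180.0, -0.0, 90.1]
force: [0.5, 0.1, 0.0]
opening: 0.0873
[ 0.49374246 -0.00674613  0.20764047]
```

View pics/s2.png

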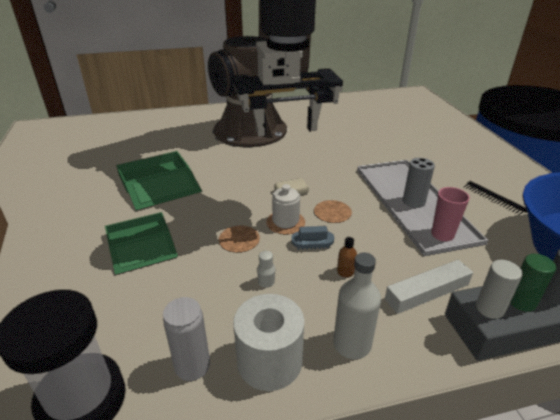

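Cup (450,215) and holder (419,183) stand upright in the tray, and the jar waits on the middle coaster (286,205). Taking the jar.

```bash
python3 -m handwheel '[[[-0.005,0,0.2],[0,0,0]],[[-0.005,0,0.4],[0,0,0]],[[-0.005,0,0.6],[0,0,0]],[[-0.005,0,0.7],[0,0,0]],[[-0.005,0,0.755],[0,0,0]]]'
python3 -m handwheel '[[[0,0,0],[0,0,0]],[[0,0,0],[0,0,0]]]'
python3 -m handwheel '[[[0,0,0],[0,0,0]],[[0,0,0],[0,0,0]],[[0,0,0],[0,0,0]],[[0,0,0],[0,0,0]],[[0,0,0],[0,0,0]]]' 1
python3 -m handwheel '[[[0,0,0],[0,0,0]],[[0,0,0],[0,0,0]],[[0,0,0],[0,0,0]],[[0,0,0],[0,0,0]],[[0,0,0],[0,0,0]]]'
python3 -m handwheel '[[[0,0,-0.1],[0,0,0]],[[0,0,-0.2],[0,0,0]],[[0,0,-0.3],[0,0,0]],[[0,0,-0.3],[0,0,0]],[[0,0,-0.3],[0,0,0]]]'
```

```text
clock: 13.88
tool_pos: [0.4916, -0.0079, 0.0534]
orientation: [-179.7, 0.1, 90.1]
force: [0.2, 0.2, 1.3]
opening: 0.0873
clock: 14.05
tool_pos: [0.4936, -0.0077, 0.0564]
orientation: [-179.9, 0.0, 90.1]
force: [-0.4, 0.5, -0.0]
opening: 0.0875
clock: 14.47
tool_pos: [0.4939, -0.0084, 0.0573]
orientation: [179.9, -0.0, 90.0]
force: [-0.6, 0.4, -0.1]
opening: 0.0599
clock: 14.88
tool_pos: [0.4942, -0.0081, 0.0571]
orientation: [179.9, -0.0, 90.0]
force: [-0.3, 3.4, 5.9]
opening: 0.0526
clock: 15.3
tool_pos: [0.4934, -0.0086, 0.1167]
orientation: [180.0, -0.0, 90.0]
force: [-0.1, -0.1, -4.4]
opening: 0.0526
```

Opening of 52.6 mm doesn't match the jar's 62 mm body, so I'll look before going on.

```bash
python3 - <<'E'
from h import *
s=snap("wrist"); a=s["color"][:,:,::-1]; b=snap("scene")["color"][:,:,::-1]
cv2.imwrite("pics/j.png",np.hstack([cv2.resize(a[100:380,140:440],(400,373)),cv2.resize(b[60:270,180:400],(391,373))]))
E
```

```text
(no output)
```

View pics/j.png

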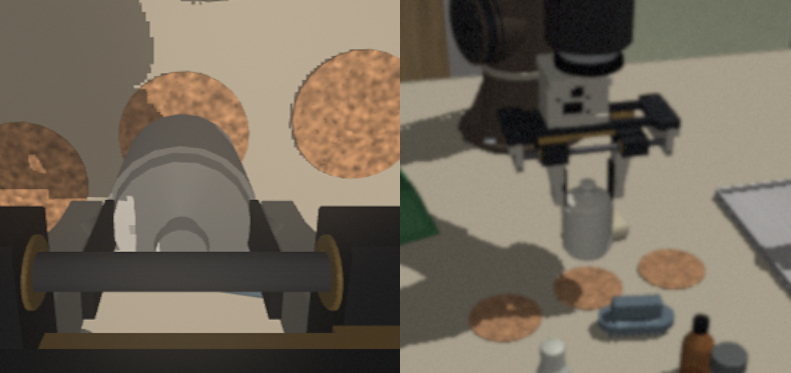

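Jar is upright between the pads and clear of the coaster at (585,285); the grip looks sound despite the reading. Carrying it gently.

```bash
python3 -m handwheel '[[[0.08,-0.03,0],[0,0,0]],[[0.2,-0.08,0],[0,0,0]],[[0.32,-0.13,0],[0,0,0]],[[0.44,-0.18,0],[0,0,0]],[[0.56,-0.23,0],[0,0,0]]]'
python3 -m handwheel '[[[0.12,-0.05,0],[0,0,0]],[[0.24,-0.1,0],[0,0,0]],[[0.36,-0.15,0],[0,0,0]],[[0.48,-0.2,0],[0,0,0]],[[0.6,-0.25,0],[0,0,0]]]'
python3 -m handwheel '[[[0.12,-0.05,0],[0,0,0]],[[0.24,-0.1,0],[0,0,0]],[[0.36,-0.15,0],[0,0,0]],[[0.43,-0.175,0],[0,0,0]],[[0.448,-0.175,0],[0,0,0]]]'
python3 -m handwheel '[[[0,0,0],[0,0,0]],[[0,0,0],[0,0,0]],[[0,0,0],[0,0,0]]]'
python3 -m handwheel '[[[0,0,0.08],[0,0,0]],[[0,0,0.16],[0,0,0]],[[0,0,0.23],[0,0,0]],[[0,0,0.27],[0,0,0]],[[0,0,0.285],[0,0,0]]]'
python3 -m handwheel '[[[0,0,0],[0,0,0]],[[0,0,0],[0,0,0]],[[0,0,0],[0,0,0]]]'
```

```text
clock: 15.82
tool_pos: [0.446, 0.1036, 0.1151]
orientation: [-179.9, 0.1, 90.0]
force: [0.4, 0.1, -4.5]
opening: 0.0524
clock: 16.23
tool_pos: [0.396, 0.2236, 0.1152]
orientation: [-179.9, 0.1, 90.0]
force: [-0.0, -0.5, -3.4]
opening: 0.0527
clock: 16.65
tool_pos: [0.3614, 0.3144, 0.1155]
orientation: [-179.9, 0.1, 90.1]
force: [-0.1, 0.1, -2.7]
opening: 0.0527
clock: 16.9
tool_pos: [0.3625, 0.3118, 0.1161]
orientation: [-180.0, 0.1, 90.0]
force: [-0.3, -0.5, -3.6]
opening: 0.0527
clock: 17.32
tool_pos: [0.3624, 0.3115, 0.0585]
orientation: [-179.9, 0.1, 89.9]
force: [-0.4, 1.3, -2.5]
opening: 0.0524
clock: 17.57
tool_pos: [0.3629, 0.3135, 0.0604]
orientation: [180.0, -0.1, 90.0]
force: [-0.5, -0.4, -3.3]
opening: 0.0525
```

```bash
python3 -m handwheel '[[[0,0,0.009],[0,0,0]],[[0,0,0.009],[0,0,0]],[[0,0,0.009],[0,0,0]]]'
python3 -m handwheel '[[[0,0,0],[0,0,0]],[[0,0,0],[0,0,0]],[[0,0,0],[0,0,0]],[[0,0,0],[0,0,0]],[[0,0,0],[0,0,0]]]' -1
python3 -m handwheel '[[[0,0,-0.15],[0,0,0]],[[0,0,-0.35],[0,0,0]],[[0,0,-0.5],[0,0,0]],[[0,0,-0.7],[0,0,0]],[[0,0,-0.7],[0,0,0]]]'
python3 -m handwheel '[[[-0.71,0.55,0],[0,0,0]],[[-0.71,0.55,0],[0,0,0]],[[-0.71,0.55,0],[0,0,0]],[[-0.71,0.55,0],[0,0,0]],[[-0.71,0.55,0],[0,0,0]]]'
python3 -m handwheel '[[[-0.71,0.54,0],[0,0,0]],[[-0.71,0.54,0],[0,0,0]],[[-0.71,0.54,0],[0,0,0]],[[-0.71,0.54,0],[0,0,0]],[[-0.71,0.54,0],[0,0,0]]]'
python3 -m handwheel '[[[0,0,0],[0,0,-0.075]],[[0,0,0],[0,0,-0.075]],[[0,0,0],[0,0,-0.075]],[[0,0,0],[0,0,-0.075]],[[0,0,0],[0,0,-0.075]]]'
python3 -m handwheel '[[[0,0,0],[0,0,-0.075]],[[0,0,0],[0,0,-0.075]],[[0,0,0],[0,0,-0.075]],[[0,0,0],[0,0,-0.075]],[[0,0,0],[0,0,-0.075]]]'
python3 -m handwheel '[[[0,0,0],[0,0,-0.075]],[[0,0,0],[0,0,-0.075]],[[0,0,0],[0,0,-0.075]],[[0,0,0],[0,0,-0.075]],[[0,0,0],[0,0,-0.075]]]'
python3 - <<'E'
from h import *
s=snap("wrist","w3.png");C=cloud(s)
o=get_obs();print(o["tool_pos"],o["orientation"])
np.save("w3.npy",C); t=o["tool_pos"]
m=(abs(C[...,0]-.582)<.07)&(abs(C[...,1]-.028)<.06)&(C[...,2]>.034)&(C[...,2]<.055)
p=C[m];print(len(p));c,sz,a=cv2.minAreaRect(p[:,:2].astype(np.float32));print(c,sz,a)
b=snap("scene","s3.png")
E
```

```text
clock: 17.82
tool_pos: [0.3629, 0.3137, 0.0584]
orientation: [180.0, -0.1, 90.0]
force: [0.8, 0.6, -1.4]
opening: 0.0523
clock: 18.23
tool_pos: [0.3625, 0.3131, 0.0579]
orientation: [180.0, -0.0, 90.0]
force: [-0.4, -1.3, -0.3]
opening: 0.0801
clock: 18.65
tool_pos: [0.3651, 0.3161, 0.2055]
orientation: [179.6, -0.5, 90.1]
force: [1.4, 1.6, 1.4]
opening: 0.0878
clock: 19.07
tool_pos: [0.4744, 0.1677, 0.1977]
orientation: [180.0, 0.0, 89.9]
force: [-0.0, 0.0, 0.1]
opening: 0.0875
clock: 19.48
tool_pos: [0.5829, 0.0252, 0.1971]
orientation: [-180.0, 0.1, 89.9]
force: [-0.6, 0.9, -0.3]
opening: 0.0874
clock: 19.9
tool_pos: [0.5805, 0.029, 0.1975]
orientation: [-180.0, -0.0, 117.2]
force: [0.3, 0.3, 0.1]
opening: 0.0878
clock: 20.32
tool_pos: [0.5805, 0.0293, 0.1977]
orientation: [-180.0, -0.0, 144.1]
force: [0.0, -0.6, 1.3]
opening: 0.0873
clock: 20.73
tool_pos: [0.5805, 0.0292, 0.1978]
orientation: [-180.0, -0.0, 171.0]
force: [0.1, -0.1, 0.7]
opening: 0.0876
[0.58052408 0.02921808 0.19778588] [ 1.79999939e+02 -3.73191234e-03  1.70661344e+02]
1080
(0.583423912525177, 0.02909478172659874) (0.05981788411736488, 0.019686345010995865) 80.28636932373047
```

```bash
python3 -c "
import cv2,numpy as np
a=cv2.imread('pics/w3.png');b=cv2.imread('pics/s3.png')
cv2.imwrite('pics/ws3.png',np.hstack([cv2.resize(a,(400,300)),cv2.resize(b,(400,300))]))"
```

```text
(no output)
```

View pics/ws3.png

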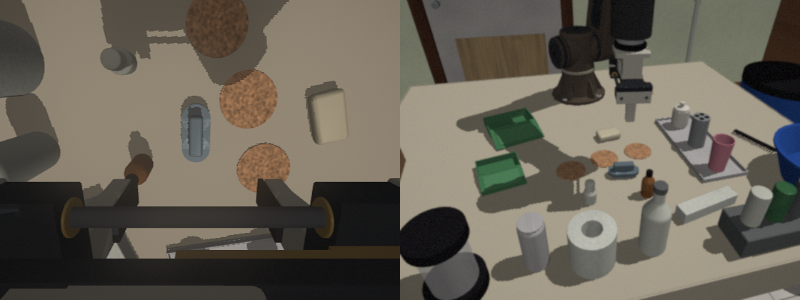

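All three stand in the tray (right half, about (680–722,115–155)); the brush is at (196,132) in the wrist view, with the bottle clear at (140,165). Descending on the brush with part-closed jaws.

```bash
python3 -m handwheel '[[[-0.014,-0.02,0.2],[0,0,0]],[[-0.014,-0.02,0.4],[0,0,0]],[[-0.014,-0.02,0.6],[0,0,0]],[[-0.014,-0.02,0.7],[0,0,0]],[[-0.014,-0.02,0.75],[0,0,0]]]' -0.2
python3 -m handwheel '[[[0,0,0.01],[0,0,0]],[[0,0,0.02],[0,0,0]],[[0,0,0.03],[0,0,0]],[[0,0,0.045],[0,0,0]],[[0,0,0.045],[0,0,0]]]'
python3 -m handwheel '[[[0,0,0],[0,0,0]],[[0,0,0],[0,0,0]],[[0,0,0],[0,0,0]]]'
```

```text
clock: 21.25
tool_pos: [0.5804, 0.024, 0.0443]
orientation: [-179.9, -0.3, 170.7]
force: [0.5, 0.1, -0.2]
opening: 0.0596
clock: 21.67
tool_pos: [0.5833, 0.025, 0.0397]
orientation: [179.9, 0.1, 171.0]
force: [-0.3, -0.5, 0.5]
opening: 0.0527
clock: 21.92
tool_pos: [0.583, 0.0248, 0.0394]
orientation: [180.0, 0.0, 171.0]
force: [-0.1, 0.3, -0.4]
opening: 0.0523
```

```bash
python3 -m handwheel '[[[0,0,0.012],[0,0,0]],[[0,0,0.012],[0,0,0]],[[0,0,0.012],[0,0,0]]]'
python3 -m handwheel '[[[0,0,0],[0,0,0]],[[0,0,0],[0,0,0]],[[0,0,0],[0,0,0]],[[0,0,0],[0,0,0]],[[0,0,0],[0,0,0]]]' 1
python3 -m handwheel '[[[0,0,0],[0,0,0]],[[0,0,0],[0,0,0]],[[0,0,0],[0,0,0]],[[0,0,0],[0,0,0]],[[0,0,0],[0,0,0]]]'
python3 -m handwheel '[[[0,0,-0.08],[0,0,0]],[[0,0,-0.18],[0,0,0]],[[0,0,-0.3],[0,0,0]],[[0,0,-0.4],[0,0,0]],[[0,0,-0.4],[0,0,0]]]'
python3 -m handwheel '[[[0,0,0],[0,0,0]],[[0,0,0],[0,0,0]]]'
```

```text
clock: 22.17
tool_pos: [0.5826, 0.0247, 0.0363]
orientation: [-180.0, -0.0, 171.0]
force: [0.4, -0.1, 0.5]
opening: 0.0527
clock: 22.58
tool_pos: [0.5827, 0.0248, 0.0365]
orientation: [180.0, 0.0, 171.0]
force: [0.1, 0.9, 0.1]
opening: 0.0247
clock: 23.0
tool_pos: [0.5827, 0.0247, 0.0365]
orientation: [-180.0, -0.0, 171.0]
force: [-0.7, 0.4, -1.1]
opening: 0.0003
clock: 23.42
tool_pos: [0.5853, 0.0252, 0.1209]
orientation: [179.9, 0.4, 171.1]
force: [0.9, 0.6, -0.2]
opening: 0.0003
clock: 23.58
tool_pos: [0.5823, 0.0247, 0.1161]
orientation: [180.0, -0.0, 171.0]
force: [-0.1, 1.1, -0.4]
opening: 0.0002
```

```bash
python3 - <<'E'
from h import *
a=snap("wrist")["color"][:,:,::-1]; s=snap("scene"); b=s["color"][:,:,::-1]; C=cloud(s)
cv2.imwrite("pics/b4.png",np.hstack([cv2.resize(a,(440,330)),cv2.resize(b[60:240,220:420],(366,330))]))
E
```

```text
(no output)
```

View pics/b4.png

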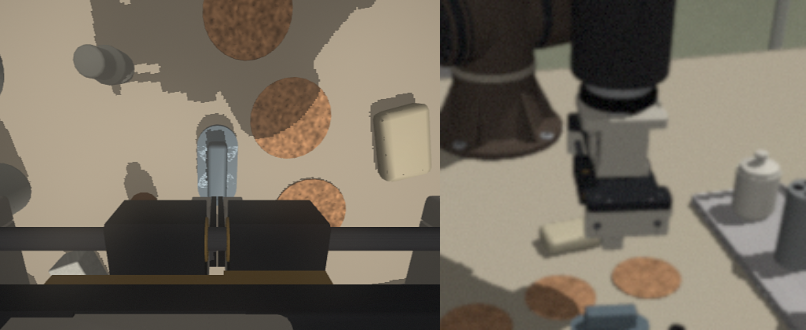

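The fingers shut on nothing: they closed above the ridge, which also explains the jar reading (gripped at the lid). Checking the true tip height with the scene camera's depth.

```bash
python3 - <<'E'
from h import *
for n in("scene","top"):
    s=snap(n); C=cloud(s); o=get_obs()
    m=(abs(C[...,0]-.583)<.05)&(abs(C[...,1]-.025)<.05)&(C[...,2]>.06)
    p=C[m]; print(n,o["tool_pos"],len(p)); 
    if len(p): print(np.round(np.percentile(p[:,2],[0,1,3,10,50]),4)); q=p[p[:,2]<np.min(p[:,2])+.012]; print(np.round(q.min(0),4),np.round(q.max(0),4))
    m=(abs(C[...,0]-.583)<.07)&(abs(C[...,1]-.025)<.07)&(C[...,2]>.034)&(C[...,2]<.055); p=C[m]
    if len(p): print("ridge",len(p),cv2.minAreaRect(p[:,:2].astype(np.float32)),np.median(p[:,2]))
E
```

```text
scene [0.58205564 0.02453376 0.11538928] 8235
[0.1373 0.2053 0.2236 0.2714 0.3886]
[0.5843 0.0103 0.1373] [0.601  0.0324 0.1493]
ridge 259 ((0.5829289555549622, 0.02871522679924965), (0.06049129739403725, 0.02462754212319851), 76.3333740234375) 0.04352729838911779
top [0.58215748 0.02453173 0.11546828] 11232
[0.1923 0.2187 0.2224 0.39   0.5714]
[0.5456 0.0133 0.1923] [0.5499 0.0412 0.2038]
ridge 51 ((0.5764486789703369, 0.039740025997161865), (0.038747891783714294, 0.00542591605335474), 78.75566101074219) 0.04166077710128078
```

```bash
python3 - <<'E'
from h import *
s=snap("scene"); C=cloud(s); print(get_obs()["tool_pos"])
for z in np.arange(.11,.26,.01):
    m=(abs(C[...,0]-.583)<.13)&(abs(C[...,1]-.025)<.13)&(abs(C[...,2]-z)<.005); p=C[m]
    if len(p): print(round(z,3),len(p),np.round(p.min(0),3),np.round(p.max(0),3))
cv2.imwrite("pics/g.png",cv2.resize(s["color"][70:210,270:400,::-1],(650,700))[:600])
E
```

```text
[0.58230355 0.02457229 0.11561072]
0.14 41 [0.585 0.011 0.137] [0.6   0.033 0.145]
0.15 36 [0.594 0.011 0.145] [0.601 0.032 0.152]
0.2 137 [ 0.494 -0.027  0.199] [0.677 0.049 0.205]
0.21 282 [ 0.494 -0.028  0.205] [0.677 0.049 0.215]
0.22 427 [ 0.494 -0.029  0.215] [0.683 0.064 0.225]
0.23 251 [ 0.494 -0.029  0.225] [0.683 0.054 0.235]
0.24 890 [ 0.48  -0.029  0.235] [0.683 0.05  0.245]
0.25 189 [ 0.564 -0.008  0.245] [0.636 0.041 0.255]
0.26 169 [ 0.564 -0.005  0.255] [0.636 0.037 0.265]
```

View pics/g.png

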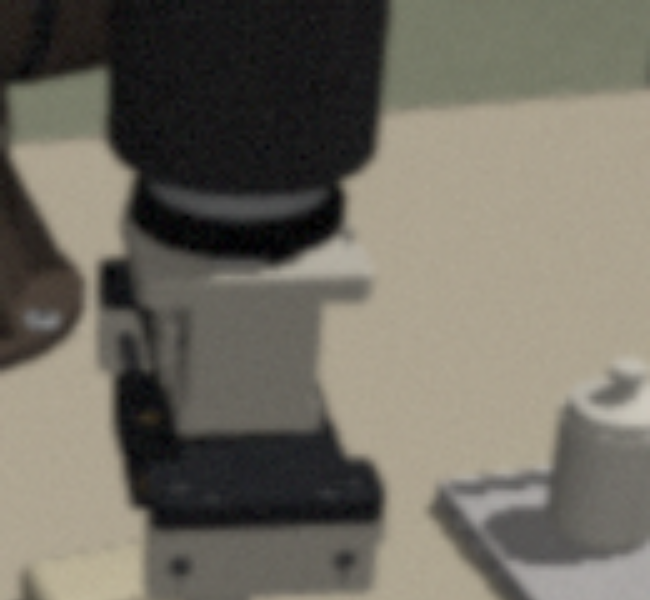

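The whole tool sits about 34 mm higher than the reported TCP: the tips are at 0.137 and the body at 0.199 (expected 0.101 and 0.167). The brush is untouched. Going lower in steps, watching the force.

```bash
python3 -m handwheel '[[[0,0,0.1],[0,0,0]],[[0,0,0.2],[0,0,0]],[[0,0,0.3],[0,0,0]],[[0,0,0.4],[0,0,0]],[[0,0,0.47],[0,0,0]]]' -0.2
python3 -m handwheel '[[[0,0,0],[0,0,0]],[[0,0,0],[0,0,0]],[[0,0,0],[0,0,0]]]'
python3 -m handwheel '[[[0,0,0.02],[0,0,0]],[[0,0,0.035],[0,0,0]],[[0,0,0.05],[0,0,0]],[[0,0,0.05],[0,0,0]],[[0,0,0.05],[0,0,0]]]'
python3 - <<'E'
from h import *
s=snap("scene","s5.png"); C=cloud(s); o=get_obs();print(o["tool_pos"],o["force"])
for x0,x1 in((.605,.66),):
    m=(C[...,0]>x0)&(C[...,0]<x1)&(abs(C[...,1]-.02)<.04)&(C[...,2]>.012)&(C[...,2]<.06); p=C[m]
    print(len(p)); print(np.round(p.min(0),4),np.round(p.max(0),4),np.round(np.percentile(p[:,2],[5,20]),4))
E
```

```text
clock: 24.25
tool_pos: [0.5817, 0.0244, 0.0202]
orientation: [-179.9, -0.1, 171.0]
force: [-0.5, -0.1, 0.1]
opening: 0.0279
clock: 24.5
tool_pos: [0.5833, 0.0248, 0.0231]
orientation: [180.0, 0.0, 171.0]
force: [1.2, 0.2, -1.0]
opening: 0.0483
clock: 24.92
tool_pos: [0.5827, 0.0247, 0.0125]
orientation: [-180.0, -0.0, 171.0]
force: [0.6, -0.2, 0.2]
opening: 0.0525
[0.58274106 0.02472364 0.01253896] [0.5212659  0.1646554  0.58293303]
155
[0.605  0.0063 0.0121] [0.6277 0.0583 0.0599] [0.0137 0.019 ]
```

```bash
python3 -m handwheel '[[[0,0,0.01],[0,0,0]],[[0,0,0.02],[0,0,0]],[[0,0,0.02],[0,0,0]],[[0,0,0.02],[0,0,0]]]'
python3 -m handwheel '[[[0,0,0.005],[0,0,0]],[[0,0,0.01],[0,0,0]],[[0,0,0.015],[0,0,0]],[[0,0,0.015],[0,0,0]]]'
python3 - <<'E'
from h import *
s=snap("scene","s6.png"); C=cloud(s)
cv2.imwrite("pics/g6.png",cv2.resize(s["color"][170:260,270:380,::-1],(660,540)))
E
```

```text
clock: 25.3
tool_pos: [0.5826, 0.0247, 0.0083]
orientation: [-180.0, -0.0, 171.0]
force: [0.4, -0.1, 0.7]
opening: 0.0526
clock: 25.63
tool_pos: [0.5826, 0.0247, 0.0052]
orientation: [-180.0, -0.0, 171.0]
force: [0.6, 0.0, -0.8]
opening: 0.0526
```

View pics/g6.png

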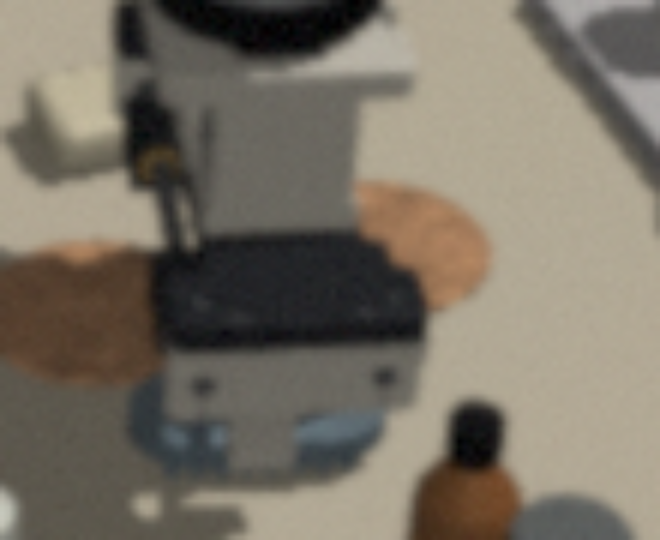

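The fingertip at (265,455) is in front of the brush and the bottle is clear at (470,430). Closing here.

```bash
python3 -m handwheel '[[[0,0,0],[0,0,0]],[[0,0,0],[0,0,0]],[[0,0,0],[0,0,0]],[[0,0,0],[0,0,0]],[[0,0,0],[0,0,0]]]' 1
python3 -m handwheel '[[[0,0,0],[0,0,0]],[[0,0,0],[0,0,0]],[[0,0,0],[0,0,0]],[[0,0,0],[0,0,0]],[[0,0,0],[0,0,0]]]'
```

```text
clock: 26.1
tool_pos: [0.5827, 0.0247, 0.0055]
orientation: [180.0, 0.0, 171.0]
force: [0.6, -0.4, -0.4]
opening: 0.0245
clock: 26.52
tool_pos: [0.5827, 0.0247, 0.0055]
orientation: [-180.0, -0.0, 171.0]
force: [-0.3, 1.3, 0.3]
opening: 0.0198
```

```bash
python3 -m handwheel '[[[0,0,-0.08],[0,0,0]],[[0,0,-0.18],[0,0,0]],[[0,0,-0.3],[0,0,0]],[[0,0,-0.4],[0,0,0]],[[0,0,-0.4],[0,0,0]]]'
python3 -m handwheel '[[[0.02,-0.12,0],[0,0,0]],[[0.04,-0.25,0],[0,0,0]],[[0.06,-0.38,0],[0,0,0]],[[0.075,-0.51,0],[0,0,0]],[[0.0925,-0.626,0],[0,0,0]]]'
python3 -m handwheel '[[[0.02,-0.13,0],[0,0,0]],[[0.04,-0.26,0],[0,0,0]],[[0.06,-0.39,0],[0,0,0]],[[0.075,-0.51,0],[0,0,0]],[[0.0925,-0.626,0],[0,0,0]]]'
python3 -m handwheel '[[[0.02,-0.13,0],[0,0,0]],[[0.04,-0.26,0],[0,0,0]],[[0.06,-0.39,0],[0,0,0]],[[0.075,-0.51,0],[0,0,0]],[[0.0925,-0.626,0],[0,0,0]]]'
python3 -m handwheel '[[[0,0,0],[0,0,-0.02]],[[0,0,0],[0,0,-0.04]],[[0,0,0],[0,0,-0.0557]],[[0,0,0],[0,0,-0.0557]],[[0,0,0],[0,0,-0.0557]]]'
python3 -m handwheel '[[[0,0,0],[0,0,0]],[[0,0,0],[0,0,0]],[[0,0,0],[0,0,0]]]'
python3 - <<'E'
from h import *
a=snap("wrist"); b=snap("scene")
cv2.imwrite("pics/d7.png",np.hstack([cv2.resize(a["color"][:,:,::-1],(440,330)),cv2.resize(b["color"][130:310,80:280,::-1],(366,330))]))
np.save("w7.npy",cloud(a));np.save("s7.npy",cloud(b));print(get_obs()["tool_pos"])
E
```

```text
clock: 26.93
tool_pos: [0.5853, 0.0253, 0.0897]
orientation: [179.9, 0.3, 171.1]
force: [1.1, 0.6, -0.5]
opening: 0.0195
clock: 27.35
tool_pos: [0.544, -0.0972, 0.085]
orientation: [-180.0, -0.0, 171.0]
force: [0.8, 0.4, -0.5]
opening: 0.0198
clock: 27.77
tool_pos: [0.5062, -0.218, 0.085]
orientation: [180.0, -0.0, 171.0]
force: [0.9, 0.0, -0.1]
opening: 0.0195
clock: 28.18
tool_pos: [0.4684, -0.3387, 0.0849]
orientation: [180.0, -0.0, 171.0]
force: [0.4, -0.2, -0.5]
opening: 0.0196
clock: 28.6
tool_pos: [0.469, -0.3375, 0.085]
orientation: [180.0, -0.0, -169.1]
force: [-0.6, 0.5, -0.4]
opening: 0.02
clock: 28.85
tool_pos: [0.4693, -0.3374, 0.0854]
orientation: [180.0, -0.0, -169.0]
force: [1.1, -0.1, -1.0]
opening: 0.0194
[ 0.46932592 -0.33746043  0.08545361]
```

View pics/d7.png

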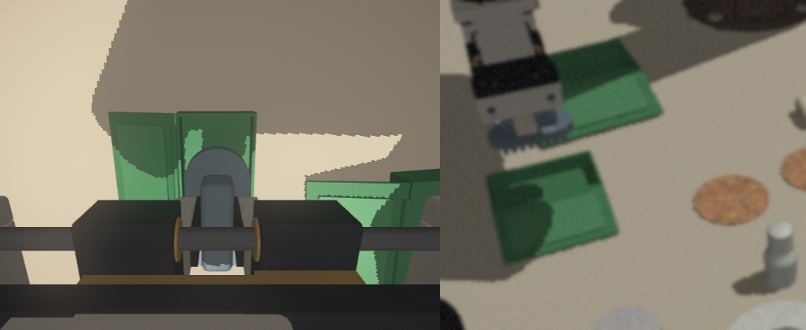

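The brush is held level and in line over the small dish: brush (217,190) over tray (217,150), with the lid to the left. Lowering and releasing with a small opening.

```bash
python3 -m handwheel '[[[0,0,0.08],[0,0,0]],[[0,0,0.16],[0,0,0]],[[0,0,0.22],[0,0,0]],[[0,0,0.27],[0,0,0]],[[0,0,0.3],[0,0,0]]]'
python3 -m handwheel '[[[0,0,0.02],[0,0,0]],[[0,0,0.04],[0,0,0]],[[0,0,0.06],[0,0,0]],[[0,0,0.075],[0,0,0]],[[0,0,0.075],[0,0,0]]]'
python3 -m handwheel '[[[0,0,0],[0,0,0]],[[0,0,0],[0,0,0]],[[0,0,0.004],[0,0,0]],[[0,0,0.004],[0,0,0]]]'
python3 -m handwheel '[[[0,0,0],[0,0,0]],[[0,0,0],[0,0,0]],[[0,0,0],[0,0,0]],[[0,0,0],[0,0,0]],[[0,0,0],[0,0,0]]]' 0.3
```

```text
clock: 29.37
tool_pos: [0.4688, -0.3374, 0.0243]
orientation: [180.0, -0.1, -169.0]
force: [0.2, 1.0, -0.5]
opening: 0.0198
clock: 29.78
tool_pos: [0.4691, -0.3375, 0.0101]
orientation: [180.0, -0.0, -168.9]
force: [-1.1, -0.3, -1.2]
opening: 0.0197
clock: 30.12
tool_pos: [0.4693, -0.3376, 0.0098]
orientation: [-180.0, 0.0, -168.9]
force: [0.3, 0.1, -0.8]
opening: 0.0196
clock: 30.53
tool_pos: [0.4693, -0.3376, 0.0097]
orientation: [-180.0, 0.0, -168.9]
force: [-0.3, -0.4, 0.7]
opening: 0.0302
```

```bash
python3 -m handwheel '[[[0,0,-0.1],[0,0,0]],[[0,0,-0.3],[0,0,0]],[[0,0,-0.5],[0,0,0]],[[0,0,-0.7],[0,0,0]],[[0,0,-0.9],[0,0,0]]]'
python3 -m handwheel '[[[0,0,0],[0,0,0.0936]],[[0,0,0],[0,0,0.0936]],[[0,0,0],[0,0,0.0936]],[[0,0,0],[0,0,0.0936]],[[0,0,0],[0,0,0.0936]]]' -1
python3 -m handwheel '[[[0,0,0],[0,0,0.0936]],[[0,0,0],[0,0,0.0936]],[[0,0,0],[0,0,0.0936]],[[0,0,0],[0,0,0.0936]],[[0,0,0],[0,0,0.0936]]]'
python3 -m handwheel '[[[0.2,0,0],[0,0,0.0936]],[[0.4,0,0],[0,0,0.0936]],[[0.6,0,0],[0,0,0.0936]],[[0.7,0,0],[0,0,0.0936]],[[0.8,0,0],[0,0,0.0936]]]'
python3 -m handwheel '[[[0.8,0,0],[0,0,0]],[[0.8,0,0],[0,0,0]],[[0.8,0,0],[0,0,0]],[[0.8,0,0],[0,0,0]],[[0.8,0,0],[0,0,0]]]'
python3 - <<'E'
from h import *
def rec(n,C,m):
    p=C[m]; 
    if len(p)>10: c,s,a=cv2.minAreaRect(p[:,:2].astype(np.float32)); print(n,len(p),np.round(c,4),np.round(s,4),round(a,1),np.median(p[:,2]))
print(get_obs()["tool_pos"],get_obs()["orientation"])
for n in("scene","top"):
    s=snap(n,n+"8.png");C=cloud(s); X,Y,Z=C[...,0],C[...,1],C[...,2]
    rec(n+" ridge",C,(abs(X-.4685)<.05)&(abs(Y+.3334)<.06)&(Z>.037)&(Z<.06))
    for q,(x,y) in dict(cup=(.622,.317),holder=(.492,.314),jar=(.363,.313)).items():
        rec(n+" "+q,C,(np.hypot(X-x,Y-y)<.05)&(Z>.07)&(Z<.13))
E
```

```text
clock: 30.95
tool_pos: [0.4688, -0.3374, 0.1917]
orientation: [180.0, -0.0, -168.9]
force: [0.9, -1.2, 0.3]
opening: 0.0308
clock: 31.37
tool_pos: [0.4691, -0.3375, 0.1898]
orientation: [180.0, 0.0, 157.0]
force: [0.5, -0.1, -0.3]
opening: 0.0587
clock: 31.78
tool_pos: [0.4691, -0.3375, 0.1896]
orientation: [-180.0, -0.0, 123.3]
force: [-0.4, -1.6, 0.1]
opening: 0.0866
clock: 32.2
tool_pos: [0.3792, -0.2033, 0.1898]
orientation: [180.0, -0.0, 89.6]
force: [1.0, -0.5, -0.6]
opening: 0.0876
clock: 32.62
tool_pos: [0.381, -0.0397, 0.1903]
orientation: [179.9, -0.1, 90.3]
force: [0.3, 0.1, 0.2]
opening: 0.0876
[ 0.38099392 -0.03970718  0.19034647] [ 1.79859320e+02 -9.06282443e-02  9.03037204e+01]
scene ridge 263 [ 0.4696 -0.333 ] [0.0215 0.0597] 9.5 0.04648854429977202
scene cup 854 [0.6217 0.315 ] [0.0622 0.0612] 1.5 0.09527505305775641
scene holder 627 [0.4939 0.3129] [0.0559 0.0547] 13.6 0.10337740307321816
scene jar 292 [0.3678 0.3108] [0.0584 0.0566] 64.4 0.08128160869170839
top ridge 252 [ 0.4676 -0.3329] [0.0198 0.0609] 10.9 0.04561740016107678
top cup 525 [0.6208 0.3148] [0.0607 0.0606] 78.0 0.0946908337884401
top holder 716 [0.4916 0.3136] [0.0548 0.0549] 4.3 0.11036403054607963
top jar 628 [0.3641 0.3125] [0.0592 0.0615] 37.6 0.07928232763835283
```

View pics/scene8.png

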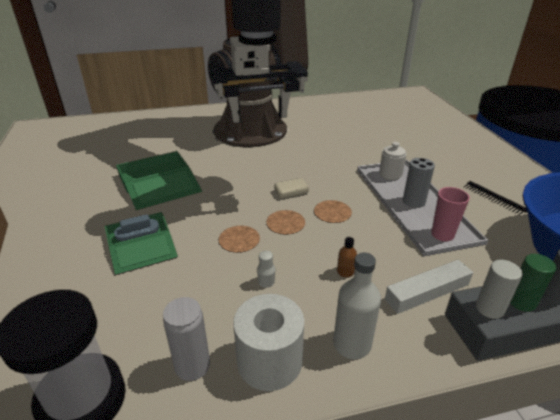

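The brush lies flat in the small dish at (137,228) px, with its ridge at (0.468,-0.333), top z 0.046 and yaw within 1–2° of the dish. The three in the tray are at their expected spots, and the amber bottle is unmoved. Fetching the jar, this time at its body.

```bash
python3 -m handwheel '[[[0.88,-0.044,0],[0,0,0]],[[0.88,-0.044,0],[0,0,0]],[[0.88,-0.044,0],[0,0,0]],[[0.88,-0.044,0],[0,0,0]],[[0.88,-0.044,0],[0,0,0]]]'
python3 -m handwheel '[[[0.88,-0.044,0],[0,0,0]],[[0.88,-0.044,0],[0,0,0]],[[0.88,-0.044,0],[0,0,0]],[[0.88,-0.044,0],[0,0,0]],[[0.88,-0.044,0],[0,0,0]]]'
python3 -m handwheel '[[[0,0,0],[0,0,0]],[[0,0,0],[0,0,0]],[[0,0,0],[0,0,0]]]'
```

```text
clock: 33.13
tool_pos: [0.3725, 0.1349, 0.19]
orientation: [179.9, -0.1, 90.0]
force: [1.1, 0.2, 0.4]
opening: 0.0876
clock: 33.55
tool_pos: [0.3642, 0.3114, 0.1894]
orientation: [180.0, -0.0, 90.0]
force: [1.2, 0.4, 0.7]
opening: 0.0879
clock: 33.8
tool_pos: [0.3635, 0.3061, 0.1893]
orientation: [-180.0, 0.1, 89.9]
force: [0.0, -1.0, 0.2]
opening: 0.0874
```

```bash
python3 -m handwheel '[[[0.033,0,0.05],[0,0,0]],[[0.033,0,0.2],[0,0,0]],[[0.033,0,0.4],[0,0,0]],[[0.033,0,0.6],[0,0,0]],[[0.033,0,0.65],[0,0,0]]]'
python3 -m handwheel '[[[0,0,0.06],[0,0,0]],[[0,0,0.12],[0,0,0]],[[0,0,0.16],[0,0,0]],[[0,0,0.17],[0,0,0]],[[0,0,0.17],[0,0,0]]]'
python3 -m handwheel '[[[0,0,0],[0,0,0]],[[0,0,0],[0,0,0]],[[0,0,0],[0,0,0]],[[0,0,0],[0,0,0]],[[0,0,0],[0,0,0]]]' 1
python3 -m handwheel '[[[0,0,0],[0,0,0]],[[0,0,0],[0,0,0]],[[0,0,0],[0,0,0]],[[0,0,0],[0,0,0]],[[0,0,0],[0,0,0]]]'
python3 -m handwheel '[[[0,0,-0.1],[0,0,0]],[[0,0,-0.2],[0,0,0]],[[0,0,-0.3],[0,0,0]],[[0,0,-0.3],[0,0,0]],[[0,0,-0.3],[0,0,0]]]'
```

```text
clock: 34.22
tool_pos: [0.3613, 0.31, 0.0543]
orientation: [-179.8, 0.3, 89.8]
force: [-1.0, -1.1, 0.3]
opening: 0.0878
clock: 34.63
tool_pos: [0.3632, 0.3135, 0.0252]
orientation: [-180.0, 0.1, 89.9]
force: [-0.3, 0.5, 0.8]
opening: 0.0878
clock: 35.05
tool_pos: [0.3632, 0.3143, 0.0261]
orientation: [180.0, -0.0, 90.0]
force: [-0.3, -0.4, 4.1]
opening: 0.061
clock: 35.47
tool_pos: [0.3633, 0.3143, 0.0261]
orientation: [180.0, -0.0, 90.0]
force: [-0.3, -1.5, 5.7]
opening: 0.0616
clock: 35.88
tool_pos: [0.3631, 0.3146, 0.086]
orientation: [180.0, -0.1, 90.0]
force: [0.4, -0.3, -3.9]
opening: 0.0614
```

```bash
python3 -m handwheel '[[[-0.08,0.03,0],[0,0,0]],[[-0.2,0.08,0],[0,0,0]],[[-0.32,0.13,0],[0,0,0]],[[-0.44,0.18,0],[0,0,0]],[[-0.56,0.23,0],[0,0,0]]]'
python3 -m handwheel '[[[-0.12,0.05,0],[0,0,0]],[[-0.24,0.1,0],[0,0,0]],[[-0.36,0.15,0],[0,0,0]],[[-0.48,0.2,0],[0,0,0]],[[-0.6,0.25,0],[0,0,0]]]'
python3 -m handwheel '[[[-0.12,0.05,0],[0,0,0]],[[-0.24,0.1,0],[0,0,0]],[[-0.36,0.14,0],[0,0,0]],[[-0.43,0.17,0],[0,0,0]],[[-0.4535,0.1755,0],[0,0,0]]]'
python3 -m handwheel '[[[0,0,0],[0,0,0]],[[0,0,0],[0,0,0]],[[0,0,0],[0,0,0]]]'
python3 -m handwheel '[[[0,0,0.08],[0,0,0]],[[0,0,0.16],[0,0,0]],[[0,0,0.23],[0,0,0]],[[0,0,0.27],[0,0,0]],[[0,0,0.285],[0,0,0]]]'
python3 -m handwheel '[[[0,0,0],[0,0,0]],[[0,0,0],[0,0,0]],[[0,0,0],[0,0,0]]]'
```

```text
clock: 36.3
tool_pos: [0.4083, 0.2003, 0.0841]
orientation: [-179.9, 0.1, 90.0]
force: [0.2, -0.2, -4.0]
opening: 0.0614
clock: 36.72
tool_pos: [0.4582, 0.0804, 0.0841]
orientation: [-179.9, 0.1, 90.0]
force: [-0.2, 0.3, -3.0]
opening: 0.0618
clock: 37.13
tool_pos: [0.4935, -0.0107, 0.0838]
orientation: [-179.8, 0.1, 89.8]
force: [-0.4, -0.0, -3.2]
opening: 0.0617
clock: 37.38
tool_pos: [0.4935, -0.0081, 0.085]
orientation: [-179.9, 0.0, 90.0]
force: [0.0, 0.4, -2.9]
opening: 0.0615
clock: 37.8
tool_pos: [0.4931, -0.0081, 0.0275]
orientation: [-179.9, 0.0, 90.0]
force: [-0.2, 0.0, -3.8]
opening: 0.0615
clock: 38.05
tool_pos: [0.4947, -0.0082, 0.0294]
orientation: [179.9, -0.0, 90.0]
force: [0.9, -0.1, -3.0]
opening: 0.0612
```

```bash
python3 -m handwheel '[[[0,0,0.008],[0,0,0]],[[0,0,0.018],[0,0,0]],[[0,0,0.018],[0,0,0]]]'
python3 -m handwheel '[[[0,0,0],[0,0,0]],[[0,0,0],[0,0,0]],[[0,0,0],[0,0,0]],[[0,0,0],[0,0,0]],[[0,0,0],[0,0,0]]]' -1
python3 -m handwheel '[[[0,0,-0.1],[0,0,0]],[[0,0,-0.25],[0,0,0]],[[0,0,-0.45],[0,0,0]],[[0,0,-0.65],[0,0,0]],[[0,0,-0.85],[0,0,0]]]'
python3 -m handwheel '[[[0.8,-0.01,0],[0,0,0]],[[0.8,-0.01,0],[0,0,0]],[[0.8,-0.01,0],[0,0,0]],[[0.8,-0.01,0],[0,0,0]],[[0.8,-0.01,0],[0,0,0]]]'
python3 -m handwheel '[[[0.8,-0.01,0],[0,0,0]],[[0.8,-0.01,0],[0,0,0]],[[0.8,-0.01,0],[0,0,0]],[[0.8,-0.01,0],[0,0,0]],[[0.8,-0.01,0],[0,0,0]]]'
python3 -m handwheel '[[[0,0,0],[0,0,0]],[[0,0,0],[0,0,0]],[[0,0,0],[0,0,0]]]'
```

```text
clock: 38.3
tool_pos: [0.4944, -0.0085, 0.0252]
orientation: [180.0, -0.0, 90.0]
force: [0.7, 0.3, -4.0]
opening: 0.0618
clock: 38.72
tool_pos: [0.4943, -0.0086, 0.0253]
orientation: [180.0, -0.0, 90.0]
force: [-0.2, 0.3, 0.4]
opening: 0.0857
clock: 39.13
tool_pos: [0.4936, -0.0088, 0.197]
orientation: [-180.0, 0.0, 90.0]
force: [0.8, 0.2, -1.2]
opening: 0.0876
clock: 39.55
tool_pos: [0.4926, 0.1562, 0.1953]
orientation: [179.9, -0.1, 90.2]
force: [-0.0, 0.7, 0.3]
opening: 0.0879
clock: 39.97
tool_pos: [0.4903, 0.3167, 0.1945]
orientation: [180.0, -0.0, 90.2]
force: [0.5, -0.3, -0.3]
opening: 0.0876
clock: 40.22
tool_pos: [0.4901, 0.3105, 0.1951]
orientation: [-180.0, 0.0, 89.9]
force: [0.8, -0.1, -0.7]
opening: 0.0875
```

```bash
python3 -m handwheel '[[[0.02,0.008,0.15],[0,0,0]],[[0.02,0.008,0.33],[0,0,0]],[[0.02,0.008,0.5],[0,0,0]],[[0.02,0.008,0.64],[0,0,0]],[[0.02,0.008,0.68],[0,0,0]]]'
python3 -m handwheel '[[[0,0,0],[0,0,0]],[[0,0,0],[0,0,0]],[[0,0,0],[0,0,0]]]'
python3 -m handwheel '[[[0,0,0],[0,0,0]],[[0,0,0],[0,0,0]],[[0,0,0],[0,0,0]],[[0,0,0],[0,0,0]],[[0,0,0],[0,0,0]]]' 1
python3 -m handwheel '[[[0,0,0],[0,0,0]],[[0,0,0],[0,0,0]],[[0,0,0],[0,0,0]],[[0,0,0],[0,0,0]],[[0,0,0],[0,0,0]]]'
python3 -m handwheel '[[[0,0,-0.1],[0,0,0]],[[0,0,-0.25],[0,0,0]],[[0,0,-0.4],[0,0,0]],[[0,0,-0.6],[0,0,0]],[[0,0,-0.6],[0,0,0]]]'
```

```text
clock: 40.63
tool_pos: [0.4899, 0.3121, 0.0551]
orientation: [-179.7, 0.2, 89.8]
force: [-0.5, -0.8, -0.4]
opening: 0.088
clock: 40.88
tool_pos: [0.4931, 0.3162, 0.0613]
orientation: [179.9, -0.1, 90.0]
force: [-0.2, 0.0, 0.3]
opening: 0.0874
clock: 41.3
tool_pos: [0.4919, 0.3156, 0.0595]
orientation: [180.0, -0.0, 90.0]
force: [0.0, -0.9, 0.3]
opening: 0.0597
clock: 41.72
tool_pos: [0.4919, 0.3155, 0.0593]
orientation: [180.0, -0.0, 90.0]
force: [-1.9, -0.7, 3.7]
opening: 0.0556
clock: 42.13
tool_pos: [0.4949, 0.3178, 0.1865]
orientation: [179.5, -0.4, 90.0]
force: [2.0, 0.5, -0.5]
opening: 0.0555
```

```bash
python3 -m handwheel '[[[-0.1,0.01,0],[0,0,0]],[[-0.25,0.02,0],[0,0,0]],[[-0.4,0.035,0],[0,0,0]],[[-0.56,0.05,0],[0,0,0]],[[-0.72,0.06,0],[0,0,0]]]'
python3 -m handwheel '[[[-0.18,0.015,0],[0,0,0]],[[-0.36,0.03,0],[0,0,0]],[[-0.54,0.045,0],[0,0,0]],[[-0.72,0.06,0],[0,0,0]],[[-0.9,0.075,0],[0,0,0]]]'
python3 -m handwheel '[[[-0.18,0.015,0],[0,0,0]],[[-0.34,0.03,0],[0,0,0]],[[-0.46,0.045,0],[0,0,0]],[[-0.5625,0.048,0],[0,0,0]],[[-0.5625,0.048,0],[0,0,0]]]'
python3 -m handwheel '[[[0,0,0],[0,0,0]],[[0,0,0],[0,0,0]],[[0,0,0],[0,0,0]]]'
```

```text
clock: 42.55
tool_pos: [0.5034, 0.1702, 0.1783]
orientation: [-180.0, 0.0, 90.0]
force: [1.1, 0.1, -2.3]
opening: 0.0555
clock: 42.97
tool_pos: [0.5182, -0.0102, 0.1785]
orientation: [-180.0, -0.0, 90.0]
force: [0.3, 0.7, -1.1]
opening: 0.0555
clock: 43.38
tool_pos: [0.5277, -0.124, 0.1781]
orientation: [-179.9, 0.0, 89.8]
force: [1.0, -0.1, -2.0]
opening: 0.0553
clock: 43.63
tool_pos: [0.5281, -0.1205, 0.1788]
orientation: [-180.0, -0.0, 90.0]
force: [-0.4, 1.3, -2.0]
opening: 0.0554
```

```bash
python3 -m handwheel '[[[0,0,0.15],[0,0,0]],[[0,0,0.3],[0,0,0]],[[0,0,0.43],[0,0,0]],[[0,0,0.52],[0,0,0]],[[0,0,0.56],[0,0,0]]]'
python3 -m handwheel '[[[0,0,0.01],[0,0,0]],[[0,0,0.02],[0,0,0]],[[0,0,0.03],[0,0,0]],[[0,0,0.038],[0,0,0]],[[0,0,0.038],[0,0,0]]]'
python3 -m handwheel '[[[0,0,0],[0,0,0]],[[0,0,0],[0,0,0]]]'
```

```text
clock: 44.05
tool_pos: [0.5266, -0.1202, 0.0644]
orientation: [-179.8, -0.0, 90.0]
force: [0.3, -0.5, -2.1]
opening: 0.0554
clock: 44.47
tool_pos: [0.5287, -0.121, 0.0601]
orientation: [179.9, -0.0, 90.0]
force: [0.6, 0.1, -2.7]
opening: 0.0557
clock: 44.63
tool_pos: [0.5286, -0.1211, 0.06]
orientation: [179.9, -0.0, 90.0]
force: [0.6, -0.1, -1.9]
opening: 0.0556
```

```bash
python3 -m handwheel '[[[0,0,0.007],[0,0,0]],[[0,0,0.007],[0,0,0]]]'
python3 -m handwheel '[[[0,0,0],[0,0,0]],[[0,0,0],[0,0,0]],[[0,0,0],[0,0,0]],[[0,0,0],[0,0,0]],[[0,0,0],[0,0,0]]]' -1
python3 -m handwheel '[[[0,0,-0.1],[0,0,0]],[[0,0,-0.25],[0,0,0]],[[0,0,-0.45],[0,0,0]],[[0,0,-0.65],[0,0,0]],[[0,0,-0.7],[0,0,0]]]'
python3 -m handwheel '[[[0.73,0.156,0],[0,0,0]],[[0.73,0.156,0],[0,0,0]],[[0.73,0.156,0],[0,0,0]],[[0.73,0.156,0],[0,0,0]],[[0.73,0.156,0],[0,0,0]]]'
python3 -m handwheel '[[[0.73,0.156,0],[0,0,0]],[[0.73,0.156,0],[0,0,0]],[[0.73,0.156,0],[0,0,0]],[[0.73,0.156,0],[0,0,0]],[[0.73,0.156,0],[0,0,0]]]'
python3 -m handwheel '[[[0.73,0.156,0],[0,0,0]],[[0.73,0.156,0],[0,0,0]],[[0.73,0.156,0],[0,0,0]],[[0.73,0.156,0],[0,0,0]],[[0.73,0.156,0],[0,0,0]]]'
python3 -m handwheel '[[[0,0,0],[0,0,0]],[[0,0,0],[0,0,0]],[[0,0,0],[0,0,0]]]'
```

```text
clock: 44.8
tool_pos: [0.5286, -0.1211, 0.0583]
orientation: [180.0, -0.0, 90.0]
force: [0.8, 0.2, -0.1]
opening: 0.0553
clock: 45.22
tool_pos: [0.5283, -0.1211, 0.0581]
orientation: [180.0, 0.0, 90.0]
force: [0.1, -0.1, 0.3]
opening: 0.083
clock: 45.63
tool_pos: [0.5313, -0.1215, 0.2048]
orientation: [179.5, 0.1, 90.0]
force: [1.0, 0.1, 1.2]
opening: 0.0874
clock: 46.05
tool_pos: [0.5606, 0.0288, 0.1979]
orientation: [180.0, -0.0, 90.2]
force: [0.8, -0.5, -0.9]
opening: 0.088
clock: 46.47
tool_pos: [0.5916, 0.1748, 0.1972]
orientation: [180.0, -0.0, 90.2]
force: [1.4, 0.6, 0.3]
opening: 0.0878
clock: 46.88
tool_pos: [0.6224, 0.3208, 0.1964]
orientation: [-180.0, 0.0, 90.1]
force: [0.3, -0.6, -0.0]
opening: 0.0875
clock: 47.13
tool_pos: [0.622, 0.3157, 0.1982]
orientation: [-180.0, 0.0, 89.9]
force: [0.2, 0.9, 0.2]
opening: 0.0878
```

```bash
python3 -m handwheel '[[[0,0,0.15],[0,0,0]],[[0,0,0.33],[0,0,0]],[[0,0,0.5],[0,0,0]],[[0,0,0.64],[0,0,0]],[[0,0,0.69],[0,0,0]]]'
python3 -m handwheel '[[[0,0,0],[0,0,0]],[[0,0,0],[0,0,0]],[[0,0,0],[0,0,0]]]'
python3 -m handwheel '[[[0,0,0],[0,0,0]],[[0,0,0],[0,0,0]],[[0,0,0],[0,0,0]],[[0,0,0],[0,0,0]],[[0,0,0],[0,0,0]]]' 1
python3 -m handwheel '[[[0,0,0],[0,0,0]],[[0,0,0],[0,0,0]],[[0,0,0],[0,0,0]],[[0,0,0],[0,0,0]],[[0,0,0],[0,0,0]]]'
python3 -m handwheel '[[[0,0,-0.1],[0,0,0]],[[0,0,-0.2],[0,0,0]],[[0,0,-0.3],[0,0,0]],[[0,0,-0.35],[0,0,0]],[[0,0,-0.35],[0,0,0]]]'
python3 -m handwheel '[[[-0.15,-0.1,0],[0,0,0]],[[-0.3,-0.2,0],[0,0,0]],[[-0.45,-0.3,0],[0,0,0]],[[-0.6,-0.41,0],[0,0,0]],[[-0.75,-0.51,0],[0,0,0]]]'
python3 -m handwheel '[[[-0.1,-0.07,0],[0,0,0]],[[-0.2,-0.14,0],[0,0,0]],[[-0.28,-0.2,0],[0,0,0]],[[-0.28,-0.2,0],[0,0,0]],[[-0.28,-0.2,0],[0,0,0]]]'
python3 -m handwheel '[[[0,0,0],[0,0,0]],[[0,0,0],[0,0,0]]]'
```

```text
clock: 47.55
tool_pos: [0.6198, 0.314, 0.0559]
orientation: [-179.7, 0.2, 89.9]
force: [-0.8, -0.7, 0.2]
opening: 0.0876
clock: 47.8
tool_pos: [0.6234, 0.3174, 0.0626]
orientation: [179.8, -0.1, 90.0]
force: [-0.7, 1.1, -0.4]
opening: 0.0874
clock: 48.22
tool_pos: [0.6221, 0.317, 0.0605]
orientation: [180.0, -0.0, 90.0]
force: [0.4, -0.8, 3.7]
opening: 0.0604
clock: 48.63
tool_pos: [0.6223, 0.317, 0.0605]
orientation: [180.0, -0.0, 90.0]
force: [-1.2, -0.8, 4.9]
opening: 0.0598
clock: 49.05
tool_pos: [0.6231, 0.3177, 0.1324]
orientation: [179.8, -0.1, 90.0]
force: [0.6, -0.6, -0.9]
opening: 0.0594
clock: 49.47
tool_pos: [0.5177, 0.1651, 0.1282]
orientation: [-179.9, 0.1, 90.0]
force: [0.1, -0.4, 0.2]
opening: 0.0598
clock: 49.88
tool_pos: [0.479, 0.11, 0.1293]
orientation: [-179.9, 0.0, 89.9]
force: [0.4, 1.2, -0.3]
opening: 0.0596
clock: 50.05
tool_pos: [0.4803, 0.1114, 0.1295]
orientation: [-180.0, 0.0, 90.0]
force: [0.7, 0.3, -1.3]
opening: 0.0598
```

```bash
python3 -m handwheel '[[[-0.005,0,0.1],[0,0,0]],[[-0.005,0,0.18],[0,0,0]],[[-0.005,0,0.25],[0,0,0]],[[-0.005,0,0.3],[0,0,0]],[[-0.005,0,0.32],[0,0,0]]]'
python3 -m handwheel '[[[0,0,0.01],[0,0,0]],[[0,0,0.02],[0,0,0]],[[0,0,0.03],[0,0,0]],[[0,0,0.03],[0,0,0]],[[0,0,0.03],[0,0,0]]]'
python3 -m handwheel '[[[0,0,0],[0,0,0]],[[0,0,0],[0,0,0]],[[0,0,0],[0,0,0]],[[0,0,0],[0,0,0]],[[0,0,0],[0,0,0]]]' -1
python3 -m handwheel '[[[0,0,-0.1],[0,0,0]],[[0,0,-0.25],[0,0,0]],[[0,0,-0.45],[0,0,0]],[[0,0,-0.65],[0,0,0]],[[0,0,-0.7],[0,0,0]]]'
python3 -m handwheel '[[[-0.5,-0.4,0],[0,0,0]],[[-0.5,-0.4,0],[0,0,0]],[[-0.5,-0.4,0],[0,0,0]],[[-0.5,-0.4,0],[0,0,0]],[[-0.5,-0.4,0],[0,0,0]]]'
python3 -m handwheel '[[[0,0,0],[0,0,0]],[[0,0,0],[0,0,0]],[[0,0,0],[0,0,0]],[[0,0,0],[0,0,0]]]'
sed -i 's/^C=np.load.*/s=snap("top","top9.png");snap("scene","scene9.png");C=cloud(s)/; /^im=/,$d' m.py; echo 'rect("ridge",reg(397,470,182,228,.037,.06)); print(get_obs()["qvel"].round(2))' >> m.py; python3 m.py
```

```text
clock: 50.47
tool_pos: [0.4793, 0.11, 0.064]
orientation: [-179.8, 0.1, 90.0]
force: [-0.4, 0.7, -0.8]
opening: 0.0599
clock: 50.88
tool_pos: [0.4802, 0.1101, 0.0604]
orientation: [180.0, -0.0, 90.0]
force: [-0.4, -0.4, -0.3]
opening: 0.0595
clock: 51.3
tool_pos: [0.48, 0.11, 0.0602]
orientation: [180.0, -0.0, 90.0]
force: [0.1, -0.0, 0.5]
opening: 0.0854
clock: 51.72
tool_pos: [0.4828, 0.1109, 0.2066]
orientation: [179.5, -0.2, 90.0]
force: [1.4, 0.2, -0.2]
opening: 0.0873
clock: 52.13
tool_pos: [0.3987, 0.0086, 0.2005]
orientation: [179.9, -0.1, 89.9]
force: [0.3, -0.1, -0.1]
opening: 0.0879
clock: 52.47
tool_pos: [0.4004, 0.0106, 0.1998]
orientation: [-180.0, 0.0, 90.0]
force: [-0.4, 0.2, -0.2]
opening: 0.0876Traceback (most recent call last):
  File "m.py", line 9, in <module>
    circ("cup rim",reg(205,260,165,225,.098,.12))
    ~~~~^^^^^^^^^^^^^^^^^^^^^^^^^^^^^^^^^^^^^^^^^
  File "m.py", line 6, in circ
    c,r=cv2.minEnclosingCircle(p[:,:2].astype(np.float32)); print(n,len(p),"c",np.round(c,4),"r",round(r,4),"z",np.round(np.percentile(p[:,2],[5,50,95]),4))
                                                                                                                         ~~~~~~~~~~~~~^^^^^^^^^^^^^^^^^^
    return _quantile_unchecked(
        a, q, axis, out, overwrite_input, method, keepdims, weights)
    return _ureduce(a,
                    func=_quantile_ureduce_func,
    ...<5 lines>...
                    overwrite_input=overwrite_input,
                    method=method)
    r = func(a, **kwargs)
    result = _quantile(arr,
                       quantiles=q,
    ...<2 lines>...
                       out=out,
                       weights=wgt)
    slices_having_nans = np.isnan(arr[-1, ...])
                                  ~~~^^^^^^^^^
IndexError: index -1 is out of bounds for axis 0 with size 0
```

View pics/scene9.png

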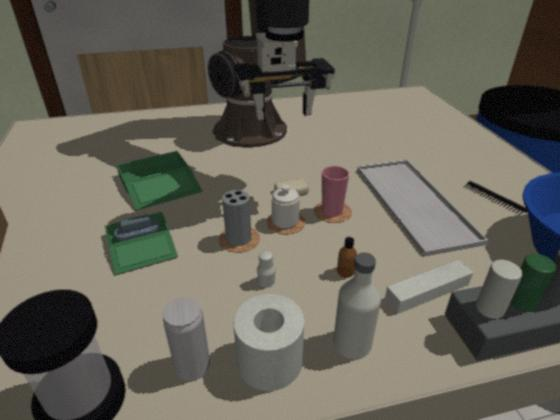

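All three are back upright on their coasters: holder (237,215), jar (286,207), cup (334,190). The brush is in the dish at (138,227) and the bottle is in place. The arm hid the top view, so I'll move it aside and measure.

```bash
python3 -m handwheel '[[[0.9,0.2,0],[0,0,0]],[[0.9,0.2,0],[0,0,0]],[[0.9,0.2,0],[0,0,0]],[[0.9,0.2,0],[0,0,0]],[[0.9,0.2,0],[0,0,0]]]'
python3 -m handwheel '[[[0.9,0.2,0],[0,0,0]],[[0.9,0.2,0],[0,0,0]],[[0.9,0.2,0],[0,0,0]],[[0.9,0.2,0],[0,0,0]],[[0.9,0.2,0],[0,0,0]]]'
python3 -m handwheel '[[[0,0,0],[0,0,0]],[[0,0,0],[0,0,0]],[[0,0,0],[0,0,0]],[[0,0,0],[0,0,0]],[[0,0,0],[0,0,0]]]'
python3 m.py 2>&1 | tail -15
```

```text
clock: 52.98
tool_pos: [0.4411, 0.1943, 0.1997]
orientation: [180.0, -0.0, 90.1]
force: [0.1, 0.8, 0.8]
opening: 0.0878
clock: 53.4
tool_pos: [0.4808, 0.3743, 0.1988]
orientation: [-180.0, 0.0, 90.1]
force: [0.1, 0.1, 1.0]
opening: 0.0875
clock: 53.82
tool_pos: [0.4801, 0.3691, 0.2004]
orientation: [180.0, -0.0, 89.9]
force: [-1.0, 0.3, -0.3]
opening: 0.0873
    ...<5 lines>...
                    overwrite_input=overwrite_input,
                    method=method)
    r = func(a, **kwargs)
    result = _quantile(arr,
                       quantiles=q,
    ...<2 lines>...
                       out=out,
                       weights=wgt)
    slices_having_nans = np.isnan(arr[-1, ...])
                                  ~~~^^^^^^^^^
IndexError: index -1 is out of bounds for axis 0 with size 0
```

```bash
sed -i 's/^rect("tray"[^;]*; //; s/^def circ(n,p):/&\n    if len(p)<5: print(n,"none"); return/' m.py; python3 m.py 2>&1 | tail -15
```

```text
...<5 lines>...
                    overwrite_input=overwrite_input,
                    method=method)
    r = func(a, **kwargs)
    result = _quantile(arr,
                       quantiles=q,
    ...<2 lines>...
                       out=out,
                       weights=wgt)
    slices_having_nans = np.isnan(arr[-1, ...])
                                  ~~~^^^^^^^^^
IndexError: index -1 is out of bounds for axis 0 with size 0
```

```bash
sed -i 's/^def rect(n,p):/&\n    if len(p)<5: print(n,"none"); return/' m.py; python3 m.py 2>&1 | tail -15
```

```text
cup rim 166 c [0.4794 0.1086] r 0.0309 z [0.1006 0.1061 0.1092]
jar body 588 c [ 0.4945 -0.0096] r 0.031 z [0.0682 0.0779 0.0818]
jar knob 70 c [ 0.4946 -0.0095] r 0.0098 z [0.0932 0.0971 0.0994]
holder top 582 c [ 0.5284 -0.1219] r 0.028 z [0.1073 0.1101 0.1128]
brush ridge none
brush all none
bottle 218 c [0.6776 0.0676] r 0.0179 z [0.0463 0.0592 0.0855]
white 231 c [ 0.6664 -0.0904] r 0.0174 z [0.0287 0.0624 0.0722]
dish rim 878 c [ 0.4773 -0.3315] size [0.0916 0.1258] ang 10.92 z [0.0199 0.0226 0.0262]
dish+lid 2514 c [ 0.5012 -0.3269] size [0.1402 0.1259] ang 10.92 z [0.01   0.0209 0.0456]
dish floor 601 c [ 0.4612 -0.3435] size [0.1661 0.1033] ang 89.61 z [0.0016 0.003  0.006 ]
soap 767 c [0.3775 0.0353] size [0.0497 0.0801] ang 6.7 z [0.0182 0.0233 0.0265]
ridge 253 c [ 0.4677 -0.333 ] size [0.0199 0.06  ] ang 10.92 z [0.0412 0.0456 0.0487]
[ 0.13  0.13  0.09 -0.05 -0.01 -0.03]
```

Everything is within 2 mm of its start and the brush is centred in the dish. Handing in.

```bash
python3 -c "
from plant import *
print(close_job())"
```

```text
the job is handed in; nothing more can be done
None
```

The job is done and handed in at about 54 s on the robot's clock; the system gives no verdict. I stood the cup, holder and jar in the tray, laid the brush in the smaller soap dish, then put the jar, holder and cup back on their own coasters.

**Last checks (top camera):**
- **Cup, holder and jar:** each is within about 2 mm of its start position, with top heights unchanged, so upright.
- **Brush:** its centre is within about 1 mm of the dish's centre and lined up lengthways. Its ridge top is at about 46 mm, which means it rests on the dish floor.
- **Amber bottle:** moved less than 1 mm.
- **Gripper:** open and clear of everything.

**What disagreed on the way:** the tool sat about 34 mm higher than its reported position.
- The first grip on the jar was on its lid: 52.6 mm opening instead of 62. It still carried the jar safely.
- The first try at the brush closed on air above it, without moving it.
- I found the offset from the scene camera's depth image and corrected for it. Later grips read as expected: brush 19.8 mm, jar 61.5 mm, holder 55.5 mm and cup 59.8 mm.

The holder was set down in the tray a little hard, with a brief 15 N, and stayed upright.

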